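# Scrape the carving board clear

### The arm

A 7-joint arm with a two-finger parallel gripper is mounted at the origin on the work surface. World frame = base frame: x ahead of the robot, y to its left, z up, the work surface at z = 0. Lengths are in m, angles in rad, forces in N, time in s.
With the tool pointing down it reaches from about 0.4 to 0.9 m from the base axis. Payload 5.5 kg.
Tool frame: the origin (TCP) lies between the finger pads; the fingertips stand 22 mm ahead of it and the grasp point (between the pads) lies 3 mm ahead of it; z points along the fingers, y is the line along which they close (so a half turn about z gives the same grasp; the last joint's range is limited). The gripper opens to 85 mm and grips with 20 to 120 N. Pads are 22 mm wide; open, the fingers measure 114 mm over their backs; the gripper's body (76 mm by 85 mm) begins 54 mm behind the grasp point. The pads swing forward as they close: fully open they stand 13 mm farther back than shut.
Start: joints at [1.436, 0.501, -0.427, 1.55, 0.221, 1.138, -0.21], TCP at [0.252, -0.599, 0.253] pointing down, gripper open.
Joint ranges: [-2.88, 2.88], [-0.31, 2.03], [-1.54, 1.56], [0.2, 2.42], [-1.41, 4.55], [0.19, 2.02], [-2.57, 2.57]. Speed limits (rad/s): [2.57, 2.57, 3.14, 3.14, 3.14, 3.14, 3.14].

### API

Orientations are given as a 3x3 rotation matrix whose columns are the frame's x, y, z axes.
In Python, from rig import read_state, eyes, order gives the robot as it stands.
- The arm moves only by the tool jog_arm, never from a script. Its argument "series" is a list of rows, each an object of numbers: "tx", "ty", "tz": the shift along the tool's x, y, z each as a share of 0.1 m, from -1 to 1; "ax", "ay", "az": the turn, a rotation vector about the tool's x, y, z each as a share of 30 degrees, from -1 to 1; "claw": the closure, from -1 (fully open) to 1 (shut). A call has 1 to 20 rows; each row shifts and turns the commanded pose from where the row before left it, along the tool's axes as they then stand; what a row does not reach is not made up. A row lasts 1/8 s, in which the tool goes at most 62.5 mm and 10.7 degrees, less where a joint would pass 70% of its speed; a pose out of reach is approached as far as the arm can. A call with a number of a shift or a turn outside -1 to 1 is refused whole. A call with a gripper value outside its range is refused whole. The fingers move at their own pace and stop on an object; "squeeze" is the grip in N (left out, the last holds). Time passes only in rows, so rows that do not move let the fingers close. It gives the time, the measured TCP pose, the force, the opening and the grip force at its end, in the units of the state.
- read_state(): the state, without advancing time (a new reading comes with each control period).
- eyes.camera(name): name is "scene" or "top" or "wrist"; returns the picture (384x512x3 uint8, red, green, blue); there is no depth.
- eyes.camera_params(name): a dict with "intrinsics" (3x3 intrinsics, pixels), "cam_to_world" (4x4, takes a point from camera to world coordinates); the wrist camera has in their place "T_tool_cam" (4x4, takes a point from camera to tool coordinates, whose origin is the TCP and whose axes are the flange's). Camera axes: x right, y down, z forward; pixel columns grow to the right and rows downward; lengths in m; the calibration is good to about 2 mm. A picture is of the moment at which its call begins: read the wrist's pose just before it. camera_params takes no time and is no camera call.
- order.finish_job(): hands the job in; it is judged then, once.
The state is a dict: "time": time; "q": joint angles; "dq": joint speeds; "joint_efforts": joint torques, N m; "eef_pos": TCP position; "tcp_rot": TCP orientation; "force": force on the tool from outside, world axes, zero at the start; "moment": the same for the moment, N m; "gripper_width": opening from 0.0 (shut) to 1.0 (fully open); "grasp_force": force on a finger pad.
Only numpy, scipy, OpenCV 4.12 (cv2) and the standard library are available. Lean on these libraries where they do the work, as an engineer would, in place of code of your own. Each camera call takes 0.05 s, during which the arm holds its last target. There are 200 camera calls.

### The job

Four loose wood chips lie on the carving board. Pick up the scraper block, sweep all four off the side of the board into the low open tray that stands against it, touching the chips with the scraper only, and stand the scraper back upright near the middle of its cork mat. Be gentle with the board, do not knock the lamp over it, and leave the white carved puppet foot on the board and the other things on the bench where they are.

Things in the scene. Friction and masses are not known exactly. Their poses are not given: they have to be found in the camera images.
- board: Fixed wooden carving board: 220 mm along x, 360 mm along y, 50 mm high. Origin: centre of its underside on the bench, so its top is at z = 50 mm and its near and side edges at x = -110 and y = -180, +180 mm. Along its far edge a fence 20 mm thick stands 16 mm above the top; its near face is at x = +100 mm. x points away from the robot (the board is turned by up to 0.2 rad).
- tray: Fixed low open grey tray, 236 mm (x) by 150 mm (y), 35 mm high, walls and floor 5 mm, standing with a long side 2 mm from the left or the right side (+y or -y) of the board and turned like it; its rim is 15 mm below the board's top. Origin: centre of its underside.
- mat: Fixed cork mat, 236 mm (x) by 150 mm (y), 4 mm thick, on the other side of the board from the tray, turned like the board. Origin: centre of its underside. The scraper stands on it.
- lamp: Fixed lamp with a bar-shaped green head hung over the board. Its frame coincides with the board's (origin at the board's). Head: x from -25 to +25 mm, y from -90 to +90 mm, z from 290 to 315 mm (240 mm clear over the board's top); from it an arm 20 mm wide (top at z = 327 mm) runs in +x to a post of radius 9 mm at x = 180 mm, with a round foot of radius 50 mm.
- scraper: Wooden scraper, 180 to 290 g: a block 120 mm (x) by 30 mm (y) by 30 mm high with a handle that leans back (to -x) 25 degrees from vertical. Origin: centre of the block's underside. The handle is a straight bar, 22 mm thick in y and 26 mm across, whose axis leaves the block's top at x = -30 mm, z = 30 mm and runs 95 mm up along (-0.423, 0, 0.906).
- scraper_grip (a point): Point on the axis of the scraper's handle 60 mm along it from the block's top, at x = -55.4 mm, y = 0, z = 84.4 mm in the scraper's frame. Axes as the scraper's. Pinched here in y, along the handle, the hand leans back clear of the lamp while the block lies flat.
- chip_a: Loose wood chip, a plain stick 60 x 24 x 12 mm, 20 g. Origin: centre of its underside. As the other chips it lies on the board at any yaw: three lie in the far part of the board (origin at board x = 4 to 60 mm, within 80 mm of the middle in y) and one (chip_d) in the near part.
- chip_b: Loose wood chip 60 x 26 mm, 10 mm thick with a step up to 18 mm on half its length. Origin: centre of its underside.
- chip_c: Loose wood chip, a stick 58 x 20 x 16 mm. Origin: centre of its underside.
- chip_d: Loose wood chip 60 x 24 mm, 14 mm thick, L-shaped from above. Origin: centre of its underside. It lies in the near part of the board (board x about -70 mm), 65 to 80 mm left or right of the middle; the carved foot lies as far on the other side.
- foot: Carved puppet foot with a coat of white primer, loose, 100 g, 34 mm (x) by 78 mm (y), 24 mm high at the heel (-y), lying in the near part of the board with its length roughly along the board's y. Origin: centre of its underside. Leave it alone.
- glue: Bystander: white bottle, radius 28, 110 mm high, just left of the left-hand tray or mat. Origin: centre of its underside.
- head: Bystander: carved wooden puppet head on a round foot, radius 33, 104 mm high, right of the right-hand tray or mat. Origin: centre of its underside.
- hammer: Bystander: hammer lying at the far left, 260 mm long along its x (head at +x), 26 mm high. Origin: under its middle.
- driver: Bystander: screwdriver lying on the bench between the robot and the board, 200 mm long along its x, 26 mm high. Origin: under its middle.
- jar: Bystander: glass jar, radius 35, 80 mm high, right of the right-hand tray or mat, nearer the robot than the head. Origin: centre of its underside.
There are look-alikes about, which are no part of the job. Leave any blue look-alike of the chip_b alone. Several things look just like the scraper: the one meant starts farthest from the robot's base.

How it is judged:
On the way, in this order (a step that is already met when the one before it is completed fails the run):
1. the scraper is lifted off its mat (height (world z) of scraper above 0.03 m), for 0.1 s.
2. all four chips lie in the tray (x of chip_a in the frame of tray between -0.118 and 0.118 m and y of chip_a in the frame of tray between -0.075 and 0.075 m and z of each of chip_a, chip_b, chip_c, chip_d in the frame of tray below 0.045 m and x of chip_b in the frame of tray between -0.118 and 0.118 m and y of chip_b in the frame of tray between -0.075 and 0.075 m and x of chip_c in the frame of tray between -0.118 and 0.118 m and y of chip_c in the frame of tray between -0.075 and 0.075 m and x of chip_d in the frame of tray between -0.118 and 0.118 m and y of chip_d in the frame of tray between -0.075 and 0.075 m), for 0.2 s.
At the end, for the whole second after the job is handed in: All four chips lie at rest in the tray (their origins within its outline and less than 45 mm above its underside); the scraper stands upright (within 0.1 rad) and at rest on the mat, its origin within 50 mm of the mat's centre; the foot is within 20 mm of where it was (all of step 2 and horizontal distance between scraper and mat below 0.05 m and z of scraper in the frame of mat below 0.012 m and angle between scraper's own z axis and vertical below 0.1 rad and linear speed of scraper below 0.02 m/s and linear speed of each of chip_a, chip_b, chip_c, chip_d below 0.03 m/s and distance of foot from where it was at the start of the episode below 0.02 m); the robot touches nothing.
It fails at once if the hand or arm touches a chip (contact force between any of the fingers, the arm and chip_a above 0.5 N or contact force between any of the fingers, the arm and chip_b above 0.5 N or contact force between any of the fingers, the arm and chip_c above 0.5 N or contact force between any of the fingers, the arm and chip_d above 0.5 N).
It fails at once if the carved foot is moved by 20 mm or more (distance of foot from where it was at the start of the episode above 0.02 m).
It fails at once if the lamp is knocked by the robot or the scraper (over 4 N) (contact force between any of the fingers, the arm, scraper and lamp above 4 N).
It fails at once if the scraper is rammed into the board with more than 120 N (contact force between scraper and board above 120 N).
It fails at once if another bystander is moved by 25 mm or more (distance of any of glue, head, hammer, driver, jar from where it was at the start of the episode above 0.025 m).
It also fails if it takes over 72 s, if anything falls off the work surface, if the arm or the gripper's body presses on something with over 40 N, if the wrist force passes 120 N, or if a joint passes its speed limit or range.

## Working session

There is one attempt and no reset: what is moved stays moved. The work goes in short steps, Python scripts to look and compute and a tool call to move; the robot and the scene stay as the last step left them, time stands still between calls to the robot, and variables do not carry over. Pictures are saved under pics/ and viewed, at most 10 in all, crops included, and the job is handed in when it is done.

Besides the shell and the picture viewer there is one more tool, called after "Request:" as name(argument=value, ...), one argument or row to a line, values as JSON. jog_arm: Moves the arm, as the interface text tells. Shift numbers are shares of 0.1 m and turn numbers shares of 30 degrees, none past 1 either way. Its arguments: {"type":"object","properties":{"series":{"type":"array"},"squeeze":{"type":"number"}},"required":["series"]}

```bash
mkdir -p pics
cat > h.py <<'E'
import numpy as np, cv2
from rig import read_state, eyes, order
def save(n,f,crop=None,s=1):
    im=eyes.camera(n); np.save(f'pics/{f}.npy',im)
    if crop: im=im[crop[1]:crop[3],crop[0]:crop[2]]
    im=cv2.resize(im,None,fx=s,fy=s,interpolation=cv2.INTER_CUBIC)
    cv2.imwrite(f'pics/{f}.png',im[...,::-1])
def P(n):
    p=eyes.camera_params(n); return np.array(p['intrinsics']),np.array(p['cam_to_world'])
def ray(n,uv,z):
    K,T=P(n); d=T[:3,:3]@np.linalg.solve(K,[*uv,1]); o=T[:3,3]; return o+d*(z-o[2])/d[2]
def proj(n,X):
    K,T=P(n); c=(np.asarray(X)-T[:3,3])@T[:3,:3]; q=c@K.T; return q[...,:2]/q[...,2:]
def tri(u1,u2,a='top',b='scene'):
    A=[];B=[]
    for n,uv in((a,u1),(b,u2)):
        K,T=P(n); d=T[:3,:3]@np.linalg.solve(K,[*uv,1]); d/=np.linalg.norm(d); M=np.eye(3)-np.outer(d,d); A.append(M);B.append(M@T[:3,3])
    return np.linalg.solve(sum(A),sum(B))
E
python3 - <<'E'
from h import *
save('top','top',None,1.5);save('scene','scene',None,1.5)
for n in('top','scene'):print(P(n))
print(eyes.camera_params('wrist'))
s=read_state();print(s['time'],s['eef_pos'],s['tcp_rot'])
E
```

```text
(array([[474.59052127,   0.        , 254.55410474],
       [  0.        , 474.59052127, 190.69284981],
       [  0.        ,   0.        ,   1.        ]]), array([[-0.02427511, -0.9805895 ,  0.1945635 ,  0.24415712],
       [-0.99946083,  0.02810909,  0.01696856,  0.0248767 ],
       [-0.0221082 , -0.19404668, -0.98074314,  1.71816588],
       [ 0.        ,  0.        ,  0.        ,  1.        ]]))
(array([[412.05694474,   0.        , 260.21290722],
       [  0.        , 412.05694474, 193.21602924],
       [  0.        ,   0.        ,   1.        ]]), array([[ 0.57286825,  0.62653458, -0.52846607,  1.1853288 ],
       [ 0.81957133, -0.42906943,  0.37973973, -0.41199044],
       [ 0.01117144, -0.65065647, -0.75929003,  0.95370636],
       [ 0.        ,  0.        ,  0.        ,  1.        ]]))
{'intrinsics': array([[296.43201776,   0.        , 255.87899309],
       [  0.        , 296.43201776, 194.00216026],
       [  0.        ,   0.        ,   1.        ]]), 'T_tool_cam': array([[ 5.46452132e-04, -9.62136124e-01, -2.72568854e-01,
         6.82395934e-02],
       [ 9.99999367e-01,  2.57752321e-04,  1.09498559e-03,
         4.34130111e-04],
       [-9.83269935e-04, -2.72569280e-01,  9.62135656e-01,
        -1.19972316e-01],
       [ 0.00000000e+00,  0.00000000e+00,  0.00000000e+00,
         1.00000000e+00]])}
0.1 [ 0.25150856 -0.5987141   0.25235433] [[ 9.21894141e-01  3.87441263e-01 -6.78440235e-04]
 [ 3.87441856e-01 -9.21892657e-01  1.65408706e-03]
 [ 1.54125086e-05 -1.78774931e-03 -9.99998402e-01]]
```

View pics/top.png

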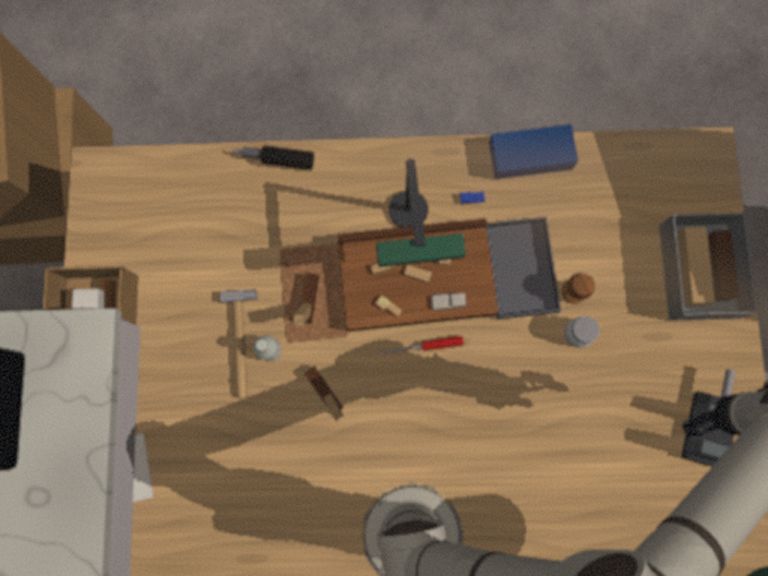

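View pics/scene.png

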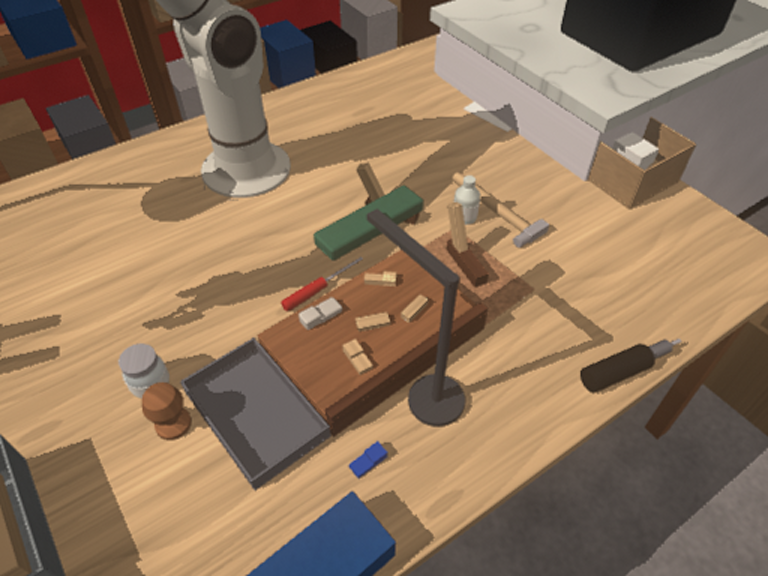

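The 1.5x top view shows the board around (417,275), with the grey tray on its right (-y) at (523,268) and the mat on its left (+y) at (313,292). Scraper candidates:
- Block on the mat, at top (305,297) and scene (463,250).
- Block nearer the robot, at top (325,390) and scene (372,185).
- Brown thing in the grey box, at top (722,265). It isn't on the mat, so I take it as clutter.

The one on the mat fits the description. The other look-alike is the blue piece at top (472,198), which I leave alone. Next are close crops.

Run:
```python
from h import *
for f,c in(('top',(180,130,380,260)),('scene',(115,110,375,300))):
    im=np.load(f'pics/{f}.npy')[c[1]:c[3],c[0]:c[2]]; s=4 if f=='top' else 3
    im=cv2.resize(im,None,fx=s,fy=s,interpolation=cv2.INTER_CUBIC)
    cv2.imwrite(f'pics/{f}_c.png',np.clip(im[...,::-1]*1.3,0,255).astype(np.uint8))
```

```text
(no output)
```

View pics/top_c.png

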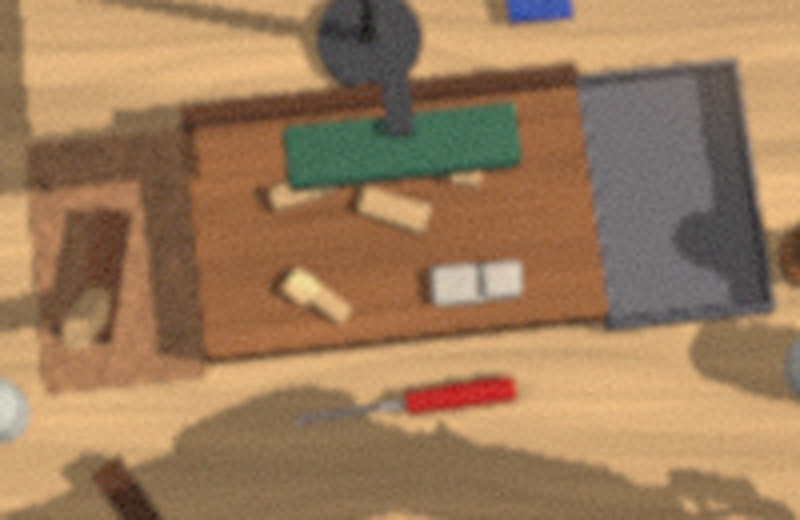

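View pics/scene_c.png

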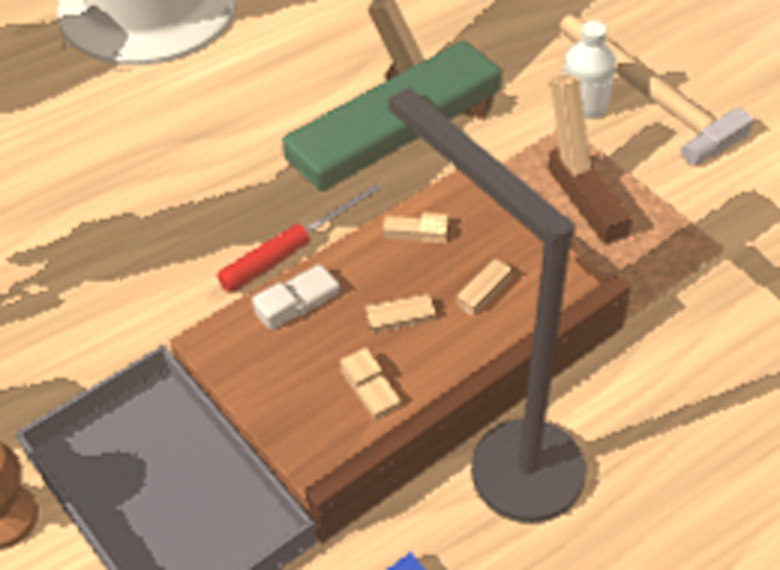

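Top crop at 4x: the board's near corners are (207,358) and (607,317), and the fence's far corners are (185,108) and (575,68). The tray's right corners are (737,62) and (772,313), the foot is at (477,283) and chip_d at (315,295). Scene crop at 3x: chip_b (stepped) is at (370,382), the sticks at (402,313) and (487,287), and the upright scraper at (592,195) with its handle end at (566,82).

```bash
cat > m.py <<'E'
from h import *
from scipy.optimize import least_squares
t=lambda u,v:('top',(180+u/4,130+v/4)); s=lambda u,v:('scene',(115+u/3,110+v/3))
def R(a):return np.array([[np.cos(a),-np.sin(a),0],[np.sin(a),np.cos(a),0],[0,0,1]])
def fit(obs,x0,z0=0):
    f=lambda p:np.concatenate([proj(o[0],R(p[2])@X+[p[0],p[1],z0])-o[1] for X,o in obs])
    r=least_squares(f,x0,loss='soft_l1'); return r.x,f(r.x).reshape(-1,2).round(1)
b=[((-.11,.18,.05),t(207,358)),((-.11,-.18,.05),t(607,317)),((.12,.18,.066),t(185,108)),((.12,-.18,.066),t(575,68)),((-.11,-.18,.05),s(172,345)),((.12,.18,.066),s(630,285)),((.12,-.18,.066),s(320,515)),((.10,-.18,.066),s(308,490))]
B,rb=fit(b,[.6,0,0])
tr=[((.118,-.075,.035),t(737,62)),((-.118,-.075,.035),t(772,313)),((-.118,.075,.035),t(609,328)),((-.118,-.075,.035),s(20,435))]
T,rt=fit(tr,[.6,-.25,0])
ma=[((-.118,.075,.004),t(45,392)),((.118,.075,.004),t(25,142)),((.118,.075,.004),s(722,245))]
M,rm=fit(ma,[.6,.25,0])
hx=lambda l:-.03-.423*l
sc=[((.06,-.015,.03),s(606,226)),((.06,.015,.03),s(630,215)),((.06,-.015,0),s(609,242)),((-.06,-.015,.03),s(550,155)),((hx(.095),0,.03+.906*.095),s(566,82)),((.06,-.015,.03),t(130,212)),((.06,.015,.03),t(70,207)),((hx(.095),0,.03+.906*.095),t(78,330))]
S,rs=fit(sc,[.6,.25,0],.004)
inB=lambda X:R(B[2]).T@(np.asarray(X)-[B[0],B[1],0])
E
python3 - <<'E'
from m import *
for n,p,r in(('B',B,rb),('T',T,rt),('M',M,rm),('S',S,rs)):print(n,p.round(4),r.tolist())
for n,p in(('tray',T),('mat',M),('scr',S)):print(n,'in board',inB([p[0],p[1],0]).round(4),(p[2]-B[2]).round(3))
for n,o,z in(('a/c',s(402,313),.058),('a/c',s(487,287),.058),('b',s(370,382),.062),('d',s(418,228),.058),('d top',t(315,295),.06),('foot',t(477,283),.07),('foot',s(297,296),.065)):
    print(n,inB(ray(*o,z)).round(3))
print('scraper handle end tri',tri(t(78,330)[1],s(566,82)[1]),'driver',ray(*t(410,400),.013),ray(*t(300,418),.013),ray(*t(515,390),.013))
ims={n:np.load(f'pics/{n}.npy') for n in('top','scene')}
out=[]
for n,c,k in(('top',(180,130,380,260),3),('scene',(115,110,375,300),2.3)):
    im=cv2.resize(ims[n][c[1]:c[3],c[0]:c[2]],None,fx=k,fy=k)
    def L(p,pts,z0=0):
        q=(proj(n,np.array(pts)@R(p[2]).T+[p[0],p[1],z0])-[c[0],c[1]])*k
        cv2.polylines(im,[q.astype(np.int32)],True,(0,255,255),1)
    rect=lambda x,y,z:[(x,y,z),(x,-y,z),(-x,-y,z),(-x,y,z)]
    L(B,rect(.11,.18,.05));L(T,rect(.118,.075,.035));L(M,rect(.118,.075,.004));L(S,rect(.06,.015,.03),.004);L(S,[(-.03,0,.03),(hx(.095),0,.116)],.004)
    out.append(im)
w=max(o.shape[1] for o in out);out=[cv2.copyMakeBorder(o,0,0,0,w-o.shape[1],0) for o in out]
cv2.imwrite('pics/ov.png',cv2.resize(np.vstack(out)[...,::-1],None,fx=.72,fy=.72,interpolation=cv2.INTER_AREA))
E
```

```text
B [ 0.6011 -0.0324  0.0962] [[0.2, -0.3], [1.0, -2.4], [-1.6, -1.2], [-0.1, -3.4], [-1.5, -1.2], [0.4, -0.7], [0.0, -2.7], [-0.9, 0.0]]
T [ 0.6164 -0.2853  0.0722] [[-0.2, -1.1], [0.4, -0.6], [-0.7, -0.2], [-1.5, -3.3]]
M [0.5746 0.2227 0.0803] [[0.0, 0.4], [0.1, 0.3], [0.4, 0.5]]
S [ 0.559   0.2327 -0.1513] [[0.7, -0.3], [1.2, 0.1], [-1.4, 0.9], [-0.4, -2.2], [-0.9, -1.7], [-0.7, -1.3], [6.2, -1.0], [-0.3, 0.3]]
tray in board [-0.0091 -0.2532  0.    ] -0.024
mat in board [-0.0018  0.2564  0.    ] -0.016
scr in board [-0.0164  0.2679  0.    ] -0.247
a/c [ 0.006 -0.001  0.058]
a/c [0.033 0.079 0.058]
b [ 0.049 -0.073  0.062]
d [-0.064  0.077  0.058]
d top [-0.068  0.079  0.06 ]
foot [-0.077 -0.063  0.07 ]
foot [-0.067 -0.066  0.065]
scraper handle end tri [0.49221078 0.24378488 0.11463031] driver [ 0.43535672 -0.04269983  0.013     ] [0.42177607 0.05667608 0.013     ] [ 0.44184774 -0.13736135  0.013     ]
```

View pics/ov.png

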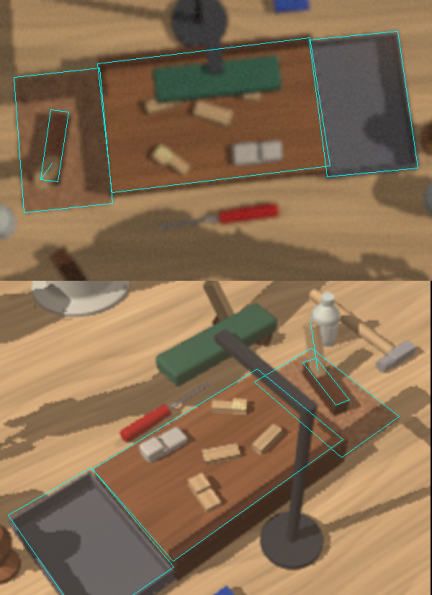

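The overlay shows the fits on board, tray, mat and scraper within a few mm. The scraper outline sits about 2 px low and left in the scene view, so I'll refine it with the wrist camera. Now a joint fit and a planner for the first move.

```bash
cat > plan.py <<'E'
from m import *
from scipy.spatial.transform import Rotation as Ro
allobs=b+[(np.add(X,(0,-.257,0)),o) for X,o in tr]+[(np.add(X,(0,.257,0)),o) for X,o in ma]
B,rB=fit(allobs,[.6,0,0])
def toW(p):return R(B[2])@np.asarray(p,float)+[B[0],B[1],0]
def tool(yaw,tilt=25):   # tool rot for scraper yaw
    t=np.radians(tilt);s,c=np.sin(t),np.cos(t)
    return R(yaw)@np.array([[c,0,s],[0,-1,0],[s,0,-c]])
def grip(p,yaw,off=.003): # TCP for scraper origin p; off behind
    return np.asarray(p)+R(yaw)@np.array([-.0554,0,.0844])-tool(yaw)[:,2]*off
def go(pos,rot,frm=None):
    st=read_state(); p0,R0=frm or (np.array(st['eef_pos']),np.array(st['tcp_rot']))
    rv=Ro.from_matrix(R0.T@rot).as_rotvec()/np.radians(30); d=rot.T@(pos-p0)/.1
    print('turn',rv.round(3),'then shift',d.round(3),'|',np.linalg.norm(d).round(2))
def inb(X):return R(B[2]).T@(np.asarray(X)-[B[0],B[1],0])
E
python3 - <<'E'
from plan import *
print('B',B.round(4),rB.tolist()); print('mat',toW((0,.257,0)),'tray',toW((0,-.257,0)))
for n,o,z in(('ac1',s(402,313),.058),('ac1 ends',s(368,318),.058),('',s(436,307),.058),('ac2',s(487,287),.058),('',s(466,300),.058),('',s(507,268),.058),('b',s(370,382),.062),('',s(350,358),.062),('',s(390,405),.062),('d',s(418,228),.058),('',s(386,226),.058),('',s(448,228),.058),('foot',s(297,296),.065),('',s(258,308),.065),('',s(335,285),.065)):
    print(n,inb(ray(*o,z)).round(3)[:2])
g=grip((S[0],S[1],.004),S[2]);print('grip',g)
go(g-tool(S[2])[:,2]*.13,tool(S[2]))
E
```

```text
B [ 0.5989 -0.0314  0.0882] [[-0.3, -0.0], [0.6, -1.4], [-1.7, -1.0], [-0.0, -2.4], [-1.5, -2.4], [0.3, -0.9], [-0.7, -3.7], [-1.6, -1.1], [-0.3, -2.7], [1.3, -2.4], [0.3, -1.4], [-1.9, -0.8], [-0.2, 0.1], [-0.7, 0.1], [1.3, 0.3]]
mat [0.576284   0.22462581 0.        ] tray [ 0.62158416 -0.28737409  0.        ]
ac1 [ 0.008 -0.002]
ac1 ends [-0.007 -0.03 ]
 [0.022 0.026]
ac2 [0.035 0.078]
 [0.034 0.053]
 [0.029 0.108]
b [ 0.051 -0.073]
 [ 0.02  -0.071]
 [ 0.081 -0.075]
d [-0.063  0.075]
 [-0.085  0.053]
 [-0.044  0.097]
foot [-0.064 -0.068]
 [-0.075 -0.103]
 [-0.053 -0.033]
grip [0.50301701 0.24121728 0.09111892]
turn [-0.232  0.813  1.031] then shift [ 0.425 -8.682  0.677] | 8.72
```

Request:
jog_arm(
  series=[
    {"ax": -0.058, "ay": 0.203, "az": 0.258, "claw": -1},
    {"ax": -0.058, "ay": 0.203, "az": 0.258},
    {"ax": -0.058, "ay": 0.203, "az": 0.258},
    {"ax": -0.058, "ay": 0.203, "az": 0.258},
    {"tx": 0.027, "ty": -0.54, "tz": 0.042},
    {"tx": 0.027, "ty": -0.54, "tz": 0.042},
    {"tx": 0.027, "ty": -0.54, "tz": 0.042},
    {"tx": 0.027, "ty": -0.54, "tz": 0.042},
    {"tx": 0.027, "ty": -0.54, "tz": 0.042},
    {"tx": 0.027, "ty": -0.54, "tz": 0.042},
    {"tx": 0.027, "ty": -0.54, "tz": 0.042},
    {"tx": 0.027, "ty": -0.54, "tz": 0.042},
    {"tx": 0.027, "ty": -0.54, "tz": 0.042},
    {"tx": 0.027, "ty": -0.54, "tz": 0.042},
    {"tx": 0.027, "ty": -0.54, "tz": 0.042},
    {"tx": 0.027, "ty": -0.54, "tz": 0.042},
    {"tx": 0.027, "ty": -0.54, "tz": 0.042},
    {"tx": 0.027, "ty": -0.54, "tz": 0.042},
    {"tx": 0.027, "ty": -0.54, "tz": 0.042},
    {"tx": 0.027, "ty": -0.54, "tz": 0.042},
  ],
)

```text
invalid input
```

Run:
```python
from plan import *
st=read_state();np.savez('pics/w1p',p=st['eef_pos'],R=st['tcp_rot']);save('wrist','w1',None,1.5);print(st['eef_pos'],np.array(st['tcp_rot']).round(3).tolist(),st['q'],st['time'])
g=grip((S[0],S[1],.004),S[2]);go(g-tool(S[2])[:,2]*.13,tool(S[2]))
```

```text
Traceback (most recent call last):
  File "plan.py", line 1, in <module>
    from m import *
  File "m.py", line 16, in <module>
    S,rs=fit(sc,[.6,.25,0],.004)
         ~~~^^^^^^^^^^^^^^^^^^^^
  File "m.py", line 7, in fit
    r=least_squares(f,x0,loss='soft_l1'); return r.x,f(r.x).reshape(-1,2).round(1)
  File "m.py", line 6, in <lambda>
    f=lambda p:np.concatenate([proj(o[0],R(p[2])@X+[p[0],p[1],z0])-o[1] for X,o in obs])
                               ~~~~^^^^^^^^^^^^^^^^^^^^^^^^^^^^^^^
  File "h.py", line 13, in proj
    K,T=P(n); c=(np.asarray(X)-T[:3,3])@T[:3,:3]; q=c@K.T; return q[...,:2]/q[...,2:]
        ~^^^
  File "h.py", line 9, in P
    p=eyes.camera_params(n); return np.array(p['intrinsics']),np.array(p['cam_to_world'])
ValueError: time passes only in moves, steps and waits
```

The move was refused, probably because rows need every key, and the script overlapped the call. I'll cache the parameters and send full rows on their own.

Run:
```python
s=open('h.py').read().replace("def P(n):","import functools\n@functools.cache\ndef P(n):");open('h.py','w').write(s)
from plan import *
st=read_state();print(st['time'],st['eef_pos'],st['q'])
g=grip((S[0],S[1],.004),S[2]);go(g-tool(S[2])[:,2]*.13,tool(S[2]))
```

```text
0.1 [ 0.25150856 -0.5987141   0.25235433] [ 1.43620096  0.50174802 -0.42678576  1.55137092  0.22083059  1.1383195
 -0.21028744]
turn [-0.232  0.813  1.031] then shift [ 0.425 -8.682  0.677] | 8.72
```

Request:
jog_arm(
  series=[
    {"tx": 0, "ty": 0, "tz": 0, "ax": -0.058, "ay": 0.203, "az": 0.258, "claw": -1},
    {"tx": 0, "ty": 0, "tz": 0, "ax": -0.058, "ay": 0.203, "az": 0.258, "claw": -1},
    {"tx": 0, "ty": 0, "tz": 0, "ax": -0.058, "ay": 0.203, "az": 0.258, "claw": -1},
    {"tx": 0, "ty": 0, "tz": 0, "ax": -0.058, "ay": 0.203, "az": 0.258, "claw": -1},
    {"tx": 0.027, "ty": -0.54, "tz": 0.042, "ax": 0, "ay": 0, "az": 0, "claw": -1},
    {"tx": 0.027, "ty": -0.54, "tz": 0.042, "ax": 0, "ay": 0, "az": 0, "claw": -1},
    {"tx": 0.027, "ty": -0.54, "tz": 0.042, "ax": 0, "ay": 0, "az": 0, "claw": -1},
    {"tx": 0.027, "ty": -0.54, "tz": 0.042, "ax": 0, "ay": 0, "az": 0, "claw": -1},
    {"tx": 0.027, "ty": -0.54, "tz": 0.042, "ax": 0, "ay": 0, "az": 0, "claw": -1},
    {"tx": 0.027, "ty": -0.54, "tz": 0.042, "ax": 0, "ay": 0, "az": 0, "claw": -1},
    {"tx": 0.027, "ty": -0.54, "tz": 0.042, "ax": 0, "ay": 0, "az": 0, "claw": -1},
    {"tx": 0.027, "ty": -0.54, "tz": 0.042, "ax": 0, "ay": 0, "az": 0, "claw": -1},
    {"tx": 0.027, "ty": -0.54, "tz": 0.042, "ax": 0, "ay": 0, "az": 0, "claw": -1},
    {"tx": 0.027, "ty": -0.54, "tz": 0.042, "ax": 0, "ay": 0, "az": 0, "claw": -1},
    {"tx": 0.027, "ty": -0.54, "tz": 0.042, "ax": 0, "ay": 0, "az": 0, "claw": -1},
    {"tx": 0.027, "ty": -0.54, "tz": 0.042, "ax": 0, "ay": 0, "az": 0, "claw": -1},
  ],
  squeeze=60,
)

```text
time: 2.1
eef_pos: [0.4145, 0.0123, 0.2338]
tcp_rot: [[0.905, -0.149, 0.397], [-0.138, -0.989, -0.056], [0.401, -0.004, -0.916]]
force: [0.5, -0.5, 0.4]
gripper_width: 1.008
grasp_force: 0.0
```

Run:
```python
from plan import *
g=grip((S[0],S[1],.004),S[2]);go(g-tool(S[2])[:,2]*.13,tool(S[2]))
```

```text
turn [-0.008  0.044  0.   ] then shift [-0.123 -2.396  0.217] | 2.41
```

Request:
jog_arm(
  series=[
    {"tx": -0.03, "ty": -0.5, "tz": 0.05, "ax": 0, "ay": 0, "az": 0, "claw": -1},
    {"tx": -0.03, "ty": -0.5, "tz": 0.05, "ax": 0, "ay": 0, "az": 0, "claw": -1},
    {"tx": -0.03, "ty": -0.5, "tz": 0.05, "ax": 0, "ay": 0, "az": 0, "claw": -1},
    {"tx": -0.03, "ty": -0.5, "tz": 0.05, "ax": 0, "ay": 0, "az": 0, "claw": -1},
    {"tx": 0, "ty": 0, "tz": 0, "ax": 0, "ay": 0, "az": 0, "claw": -1},
    {"tx": 0, "ty": 0, "tz": 0, "ax": 0, "ay": 0, "az": 0, "claw": -1},
  ],
)

```text
time: 2.85
eef_pos: [0.4158, 0.1917, 0.2388]
tcp_rot: [[0.903, -0.141, 0.406], [-0.137, -0.99, -0.04], [0.408, -0.02, -0.913]]
force: [-1.0, -0.3, -0.2]
gripper_width: 1.002
grasp_force: 0.0
```

```bash
sleep 2
python3 - <<'E'
from plan import *
st=read_state();np.savez('pics/w1p',p=st['eef_pos'],R=st['tcp_rot']);save('wrist','w1',None,1.5);print(st['eef_pos'],np.array(st['tcp_rot']).round(3).tolist(),st['time'])
g=grip((S[0],S[1],.004),S[2]);go(g-tool(S[2])[:,2]*.13,tool(S[2]))
E
```

```text
[0.41577493 0.1916584  0.23883863] [[0.903, -0.141, 0.406], [-0.137, -0.99, -0.04], [0.408, -0.02, -0.913]] 2.85
turn [-0.042  0.032 -0.   ] then shift [ 0.09  -0.625  0.37 ] | 0.73
```

View pics/w1.png

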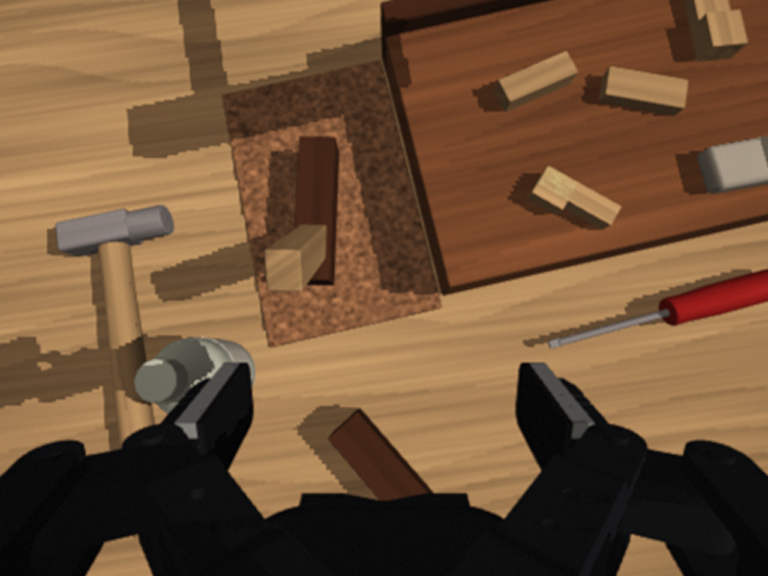

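The wrist view (1.5x) shows the scraper upright on the mat, with its block's far edge at (302–338,138) and the handle's end face at (286,271). Mat corners are (224,96), (270,346) and (441,306), and the board's near-left top corner is about (447,290). Chips are at (538,80), (645,89) and (577,197). Next I refit with this view.

```bash
python3 - <<'E'
s=open('h.py').read()
s=s.replace("def P(n):","def P(n):\n    if n[0]=='w':\n        w=eyes.camera_params('wrist'); d=np.load(f'pics/{n}p.npz'); M=np.eye(4); M[:3,:3]=d['R']; M[:3,3]=d['p']; return np.array(w['intrinsics']),M@np.array(w['T_tool_cam'])")
open('h.py','w').write(s)
s=open('plan.py').read()
s=s.replace("B,rB=","w=lambda u,v:('w1',(u/1.5,v/1.5))\nallobs+=[((-.118,.332,.004),w(270,346)),((.118,.332,.004),w(224,96)),((-.118,.182,.004),w(441,306)),((-.11,.18,.05),w(447,290)),((.12,.18,.066),w(383,3))]\nB,rB=")
s=s.replace("def toW","sc+=[((.06,.015,.03),w(302,137)),((.06,-.015,.03),w(338,139)),((hx(.095),0,.116),w(286,271)),((-.06,-.015,0),w(331,284))]\nS,rS=fit(sc,[.6,.25,0],.004)\ndef toW",1)
open('plan.py','w').write(s)
E
python3 - <<'E'
from plan import *
print('B',B.round(4),rB[-5:].tolist());print('S',S.round(4),rS.tolist(),inb([*S[:2],0]),toW((0,.257,0)))
B2,r2=fit(allobs[-5:],B);print('wrist only',B2.round(4),r2.tolist())
S2,r2=fit(sc[-4:],S,.004);print('wrist only',S2.round(4),r2.tolist())
print('tri handle end',tri(w(286,271)[1],s(566,82)[1],'w1','scene'),'model',R(S[2])@[hx(.095),0,.116]+[S[0],S[1],.004])
for n,o,z in(('ac1',w(645,89),.058),('ac2',w(538,80),.058),('d',w(577,197),.058),('d1',w(540,180),.058),('d2',w(618,215),.058),('foot left',w(702,170),.062)):print(n,inb(ray(*o,z)).round(3)[:2])
g=grip((S[0],S[1],.004),S[2]);go(g-tool(S[2])[:,2]*.06,tool(S[2]))
E
```

```text
B [ 0.5966 -0.0322  0.0871] [[-1.5, 0.7], [-3.3, -1.9], [0.9, 0.3], [1.5, -1.0], [-2.7, -1.0]]
S [ 0.5557  0.2305 -0.1694] [[-0.9, -0.6], [-0.3, -0.1], [-3.0, 0.6], [-1.4, -2.6], [-1.7, -2.2], [0.2, -0.3], [7.1, -0.2], [-0.1, 1.2], [-0.9, -1.6], [-0.6, -2.5], [-1.3, -0.2], [2.8, 0.8]] [-0.01786754  0.26529055  0.        ] [0.57425353 0.2238092  0.        ]
wrist only [ 0.5931 -0.0339  0.0744] [[-1.7, 0.3], [-1.3, -2.8], [1.0, 1.3], [1.7, 0.1], [-0.1, -0.6]]
wrist only [ 0.5549  0.2299 -0.1722] [[-0.2, -1.0], [0.1, -1.9], [-0.7, 0.6], [3.2, 1.4]]
tri handle end [0.4893319  0.24510455 0.1112506 ] model [0.48655209 0.2423456  0.12      ]
ac1 [ 0.005 -0.002]
ac2 [0.031 0.075]
d [-0.066  0.072]
d1 [-0.047  0.095]
d2 [-0.086  0.047]
foot left [-0.068 -0.02 ]
turn [-0.056  0.032  0.031] then shift [ 0.053 -0.623  1.053] | 1.22
```

Request:
jog_arm(
  series=[
    {"tx": 0.03, "ty": -0.33, "tz": 0.2, "ax": -0.056, "ay": 0.032, "az": 0.031, "claw": -1},
    {"tx": 0.03, "ty": -0.33, "tz": 0.3, "ax": 0, "ay": 0, "az": 0, "claw": -1},
    {"tx": 0, "ty": 0, "tz": 0.3, "ax": 0, "ay": 0, "az": 0, "claw": -1},
    {"tx": 0, "ty": 0, "tz": 0.3, "ax": 0, "ay": 0, "az": 0, "claw": -1},
    {"tx": 0, "ty": 0, "tz": 0, "ax": 0, "ay": 0, "az": 0, "claw": -1},
    {"tx": 0, "ty": 0, "tz": 0, "ax": 0, "ay": 0, "az": 0, "claw": -1},
  ],
)

```text
time: 3.65
eef_pos: [0.4101, 0.1952, 0.2259]
tcp_rot: [[0.886, -0.142, 0.442], [-0.152, -0.988, -0.013], [0.438, -0.056, -0.897]]
force: [0.3, -0.3, 0.9]
gripper_width: 0.997
grasp_force: 0.0
```

```bash
sleep 2
cat >> plan.py <<'E'
B=np.array([.5955,-.0325,.083]); S=np.array([.5555,.2303,-.17])
E
python3 - <<'E'
from plan import *
g=grip((S[0],S[1],.004),S[2]);go(g-tool(S[2])[:,2]*.06,tool(S[2]));print(read_state()['time'])
E
```

```text
turn [-0.118 -0.033  0.   ] then shift [ 0.162 -0.591  0.963] | 1.14
3.65
```

Run:
```python
from rig import read_state
s=read_state();print(s)
```

```text
{'time': 3.65, 'q': array([ 1.01507047, -0.30590443, -1.53443654,  2.32595895, -0.11906425,
        0.44247612, -2.20689671]), 'dq': array([-0.00776875,  0.00194182, -0.00219987, -0.01237935,  0.00387104,
       -0.00024124, -0.00349893]), 'joint_efforts': array([  0.22920524,   9.66912746,   7.6326862 , -23.57528329,
         0.47325298,  -1.94409281,   0.0309659 ]), 'eef_pos': array([0.41008492, 0.19524956, 0.22594504]), 'tcp_rot': array([[ 0.88585054, -0.14246593,  0.44155666],
       [-0.15244101, -0.98822682, -0.01301917],
       [ 0.43821292, -0.0557783 , -0.89713891]]), 'force': array([ 0.34462497, -0.33529421,  0.89265869]), 'moment': array([ 0.04411331,  0.41212377, -0.00606584]), 'grasp_force': 0.0, 'gripper_width': 0.9972648032575863}
```

Joints 2 and 3 are at their limits, so the arm is in a poor elbow branch. I'll back off and collect joint/pose pairs to identify the kinematics.

Request:
jog_arm(
  series=[
    {"tx": 0, "ty": 0.5, "tz": -0.1, "ax": 0, "ay": -0.2, "az": 0, "claw": -1},
    {"tx": 0, "ty": 0.5, "tz": -0.1, "ax": 0, "ay": -0.2, "az": 0, "claw": -1},
    {"tx": 0, "ty": 0.5, "tz": -0.1, "ax": 0, "ay": -0.2, "az": 0, "claw": -1},
    {"tx": 0, "ty": 0.5, "tz": -0.1, "ax": 0, "ay": -0.2, "az": 0, "claw": -1},
    {"tx": 0, "ty": 0, "tz": 0, "ax": 0, "ay": 0, "az": 0, "claw": -1},
  ],
)

```text
time: 4.28
eef_pos: [0.3714, -0.0058, 0.2533]
tcp_rot: [[0.988, -0.148, 0.044], [-0.15, -0.987, 0.051], [0.036, -0.057, -0.998]]
force: [1.0, 1.4, 0.3]
gripper_width: 1.0
grasp_force: 0.0
```

```bash
sleep 2
cat > log.py <<'E'
from rig import read_state
import json
s=read_state();f=open('poses.jsonl','a');f.write(json.dumps([list(s['q']),list(s['eef_pos']),[list(r) for r in s['tcp_rot']]])+'\n');f.close();print(s['time'],s['q'].round(3),s['eef_pos'].round(3),abs(s['dq']).max())
E
cat > poses.jsonl <<'E'
[[1.43620096,0.50174802,-0.42678576,1.55137092,0.22083059,1.1383195,-0.21028744],[0.25150856,-0.5987141,0.25235433],[[0.921894141,0.387441263,-0.000678440235],[0.387441856,-0.921892657,0.00165408706],[0.0000154125086,-0.00178774931,-0.999998402]]]
[[1.01507047,-0.30590443,-1.53443654,2.32595895,-0.11906425,0.44247612,-2.20689671],[0.41008492,0.19524956,0.22594504],[[0.88585054,-0.14246593,0.44155666],[-0.15244101,-0.98822682,-0.01301917],[0.43821292,-0.0557783,-0.89713891]]]
E
python3 log.py
```

```text
4.275 [ 0.789 -0.064 -0.759  2.208 -0.12   0.941 -1.622] [ 0.371 -0.006  0.253] 0.09376662670571928
```

Request:
jog_arm(
  series=[
    {"tx": 0.4, "ty": 0.5, "tz": -0.1, "ax": 0.2, "ay": -0.1, "az": -0.2, "claw": -1},
    {"tx": 0.4, "ty": 0.5, "tz": -0.1, "ax": 0.2, "ay": -0.1, "az": -0.2, "claw": -1},
    {"tx": 0.1, "ty": 0.5, "tz": 0, "ax": 0, "ay": -0.1, "az": -0.2, "claw": -1},
    {"tx": 0, "ty": 0, "tz": 0, "ax": 0, "ay": 0, "az": 0, "claw": -1},
  ],
)

```text
time: 4.78
eef_pos: [0.4517, -0.1575, 0.2468]
tcp_rot: [[0.981, 0.165, -0.106], [0.187, -0.949, 0.255], [-0.058, -0.27, -0.961]]
force: [-0.6, 0.6, -0.2]
gripper_width: 0.996
grasp_force: 0.0
```

```bash
sleep 4; python3 log.py
cat > kin.py <<'E'
import numpy as np, json
from scipy.spatial.transform import Rotation as Ro
from scipy.optimize import least_squares
D=[(np.array(a),np.array(p),np.array(r)) for a,p,r in map(json.loads,open('poses.jsonl'))]
def fk(q,L,sg,by):
    d1,d3,a3,d5,a5,a6,dt,ty,ax=L
    T=np.eye(4)
    def mul(R,p):
        nonlocal T; M=np.eye(4);M[:3,:3]=R;M[:3,3]=p;T=T@M
    z=lambda a:Ro.from_euler('z',a).as_matrix(); y=lambda a:Ro.from_euler('y',a).as_matrix()
    mul(z(by+sg[0]*q[0]),[0,0,d1*0]); T[2,3]+=d1
    mul(y(sg[1]*q[1]),[0,0,0]); mul(z(sg[2]*q[2]),[0,0,0]); mul(np.eye(3),[a3,0,d3])
    mul(y(sg[3]*q[3]),[0,0,0]); mul(z(sg[4]*q[4]),[0,0,0]); mul(np.eye(3),[a5,0,d5])
    mul(y(sg[5]*q[5]),[0,0,0]); mul(np.eye(3),[a6,0,dt]); mul(z(ax+sg[6]*q[6]),[0,0,0])
    return T
E
python3 - <<'E'
from kin import *
import itertools
res=[]
for sg in itertools.product([1,-1],repeat=7):
    if sg[1]<0: continue
    def f(x,full=False):
        o=[]
        for q,p,r in D:
            T=fk(q,[*x[:7],0,x[8]],sg,x[7])
            o+=list(T[:3,3]-p)+list(.3*(T[:3,:3]-r).ravel())
        return np.array(o)
    for by in(0,1.5,3.1,-1.5):
      for tz in (0,3.1):
        r=least_squares(f,[.3,.3,0,.35,0,0,.25,by,tz],max_nfev=40)
        res.append((r.cost,sg,r.x.round(4)))
res.sort(key=lambda t:t[0])
for t in res[:4]:print(t)
E
```

```text
4.775 [ 0.893  0.358 -0.587  1.833 -0.017  1.192 -1.065] [ 0.452 -0.157  0.247] 0.08825339358815239
(np.float64(8.387284330145278e-05), (-1, 1, -1, 1, -1, 1, -1), array([ 0.3235,  0.5118, -0.0082,  0.4563,  0.0043, -0.0133,  0.3259,
       -0.0399,  1.5323]))
(np.float64(8.387284330145327e-05), (-1, 1, -1, 1, -1, 1, -1), array([ 0.3235,  0.5118, -0.0082,  0.4563,  0.0043, -0.0133,  0.3259,
       -0.0399,  1.5323]))
(np.float64(8.387284330145341e-05), (-1, 1, -1, 1, -1, 1, -1), array([ 0.3235,  0.5118, -0.0082,  0.4563,  0.0043, -0.0133,  0.3259,
       -0.0399,  1.5323]))
(np.float64(8.387284330145353e-05), (-1, 1, -1, 1, -1, 1, -1), array([ 0.3235,  0.5118, -0.0082,  0.4563,  0.0043, -0.0133,  0.3259,
       -0.0399,  1.5323]))
```

The kinematic structure is identified: spherical shoulder/wrist type, with odd joints negated. Next I check whether a plain pseudo-inverse reproduces the controller's joint choices.

```bash
cat >> kin.py <<'E'
SG=(-1,1,-1,1,-1,1,-1); lo=np.array([-2.88,-.31,-1.54,.2,-1.41,.19,-2.57]);hi=np.array([2.88,2.03,1.56,2.42,4.55,2.02,2.57])
def res(x,full=False):
    o=[]
    for q,p,r in D:
        T=fk(q+np.r_[0,x[9:14],0],[*x[:7],0,x[8]],SG,x[7]); o+=list(T[:3,3]-p)+list(.3*(T[:3,:3]-r).ravel())
    return np.array(o+list(.05*x[9:14])+list(.05*x[[2,4,5]]))
X=least_squares(res,[.3235,.5118,0,.4563,0,0,.3259,-.04,1.53]+[0]*5).x
def F(q): return fk(np.asarray(q)+np.r_[0,X[9:14],0],[*X[:7],0,X[8]],SG,X[7])
def jac(q):
    T=F(q);J=np.zeros((6,7))
    for i in range(7):
        d=np.zeros(7);d[i]=1e-5;A=F(q+d);J[:3,i]=(A[:3,3]-T[:3,3])/1e-5;J[3:,i]=Ro.from_matrix(A[:3,:3]@T[:3,:3].T).as_rotvec()/1e-5
    return J,T
def follow(q,Ts,n=25,home=None,k=0.):
    q=np.array(q,float)
    for P in Ts:
        T0=F(q);rv=Ro.from_matrix(P[:3,:3]@T0[:3,:3].T).as_rotvec()
        for i in range(n):
            J,T=jac(q);s=(i+1)/n
            Rg=Ro.from_rotvec(rv*s).as_matrix()@T0[:3,:3];pg=T0[:3,3]*(1-s)+P[:3,3]*s
            e=np.r_[pg-T[:3,3],Ro.from_matrix(Rg@T[:3,:3].T).as_rotvec()]
            Jp=J.T@np.linalg.inv(J@J.T+1e-4*np.eye(6)); dq=Jp@e
            if home is not None: dq+=k*(np.eye(7)-Jp@J)@(home-q)
            q=np.clip(q+dq,lo,hi)
    return q,F(q)
def pose(p,R):
    M=np.eye(4);M[:3,:3]=R;M[:3,3]=p;return M
E
python3 - <<'E'
from kin import *
print(X.round(4),abs(res(X)).max())
w=[pose(p,r) for q,p,r in D]
print('2->3 wp sim',follow(D[1][0],[w[2]])[0].round(3),D[2][0].round(3))
print('3->4',follow(D[2][0],[w[3]])[0].round(3),D[3][0].round(3))
a=pose(D[0][1],np.array([[.903,-.15,.40],[-.15,-.989,-.05],[.4,-.01,-.91]]))
b1=pose([.4145,.0123,.2338],a[:3,:3])
print('1->b',follow(D[0][0],[a,b1,w[1]])[0].round(3),D[1][0].round(3))
for k in(.05,.3):
  for h in ((lo+hi)/2,np.zeros(7)): print(k,follow(D[0][0],[a,b1,w[1]],home=h,k=k)[0].round(3),follow(D[2][0],[w[3]],home=h,k=k)[0].round(3))
E
```

```text
[ 3.3560e-01  5.1270e-01 -1.3500e-02  4.7210e-01 -1.1000e-02  1.4000e-03
  3.2670e-01 -4.3400e-02  1.5482e+00  2.4300e-02 -1.0100e-02  2.2700e-02
  2.1200e-02 -3.7400e-02] 0.0041838741232038115
2->3 wp sim [ 0.881 -0.072 -0.831  2.207 -0.136  0.945 -1.591] [ 0.789 -0.064 -0.759  2.208 -0.12   0.941 -1.622]
3->4 [ 0.936  0.369 -0.646  1.837  0.01   1.192 -1.09 ] [ 0.893  0.358 -0.587  1.833 -0.017  1.192 -1.065]
1->b [ 1.04  -0.31  -1.49   2.324 -0.486  0.486 -1.865] [ 1.015 -0.306 -1.534  2.326 -0.119  0.442 -2.207]
0.05 [-0.018 -0.004 -0.647  2.322  0.615  0.532 -2.57 ] [ 0.518  0.307 -0.119  1.837 -0.18   1.203 -0.899]
0.05 [ 2.170e-01  1.000e-03 -8.870e-01  2.322e+00  6.290e-01  5.370e-01
 -2.570e+00] [ 0.431  0.305 -0.013  1.837 -0.214  1.209 -0.866]
0.3 [-0.317 -0.008 -0.344  2.322  0.601  0.528 -2.57 ] [ 0.369  0.306  0.064  1.837 -0.238  1.213 -0.841]
0.3 [-0.265 -0.008 -0.396  2.321  0.602  0.529 -2.57 ] [ 0.231  0.312  0.233  1.837 -0.29   1.225 -0.789]
```

Request:
jog_arm(
  series=[
    {"tx": 0, "ty": 0, "tz": 0, "ax": 0, "ay": 0, "az": 0, "claw": -1},
    {"tx": 0, "ty": 0, "tz": 0, "ax": 0, "ay": 0, "az": 0, "claw": -1},
    {"tx": 0, "ty": 0, "tz": 0, "ax": 0, "ay": 0, "az": 0, "claw": -1},
    {"tx": 0, "ty": 0, "tz": 0, "ax": 0, "ay": 0, "az": 0, "claw": -1},
    {"tx": 0, "ty": 0, "tz": 0, "ax": 0, "ay": 0, "az": 0, "claw": -1},
    {"tx": 0, "ty": 0, "tz": 0, "ax": 0, "ay": 0, "az": 0, "claw": -1},
    {"tx": 0, "ty": 0, "tz": 0, "ax": 0, "ay": 0, "az": 0, "claw": -1},
    {"tx": 0, "ty": 0, "tz": 0, "ax": 0, "ay": 0, "az": 0, "claw": -1},
  ],
)

```text
time: 5.78
eef_pos: [0.4504, -0.1545, 0.249]
tcp_rot: [[0.98, 0.17, -0.106], [0.191, -0.949, 0.252], [-0.058, -0.268, -0.962]]
force: [0.5, 0.2, -0.3]
gripper_width: 0.998
grasp_force: 0.0
```

```bash
sleep 2; python3 log.py; tail -2 poses.jsonl|cut -c1-200
cat > ik.py <<'E'
from kin import *
def ik(P,seed,tries=1):
    f=lambda q:np.r_[(F(q)[:3,3]-P[:3,3])*10,Ro.from_matrix(F(q)[:3,:3]@P[:3,:3].T).as_rotvec()*3,.02*(q-(lo+hi)/2)/(hi-lo)*2]
    r=least_squares(f,np.clip(seed,lo+.01,hi-.01),bounds=(lo,hi)); return r.x,np.abs(r.fun[:6]).max()
E
python3 - <<'E'
from ik import *
from plan import grip,tool,toW,S,B
fl=np.diag([-1,-1,1.])
def show(n,p,yaw,tilt=25):
    for flip in(0,1):
        R_=tool(yaw,tilt)@(fl if flip else np.eye(3)); 
        g=p+np.array([[np.cos(yaw),-np.sin(yaw),0],[np.sin(yaw),np.cos(yaw),0],[0,0,1]])@[-.0554,0,.0844]-R_[:,2]*.003
        best=min((ik(pose(g,R_),np.r_[a,.3,0,2,0,.8,.9 if flip else -2])for a in(-1,0,.5,1)),key=lambda t:t[1])
        print(n,flip,best[0].round(2),best[1].round(4))
show('grasp',np.r_[S[:2],.004],S[2])
by=B[2]
show('sweep0',toW((.03,.15,.052)),by); show('sweep1',toW((.03,-.19,.06)),by)
for y in(.4,.785):
  for t in(25,10):show(f'd {y} {t}',toW((-.105,.117,.052)),by+y,t)
show('d end push',toW((-.165,.075,.052)),by)
show('d end push 5',toW((-.165,.075,.052)),by,5)
E
```

```text
5.775 [ 0.891  0.35  -0.589  1.837 -0.018  1.193 -1.065] [ 0.45  -0.155  0.249] 0.0020417722365504236
[[0.8929318824817318, 0.35835391279561163, -0.5867214624839239, 1.8328148178123875, -0.016913068852840506, 1.191900072537671, -1.0646032769953022], [0.4516630265214882, -0.1574839793858836, 0.24675620
[[0.8913719503412979, 0.3503050592207878, -0.5894814687544496, 1.8371647371082653, -0.018356060942153193, 1.192711024663619, -1.0645536054861082], [0.4504472111632185, -0.15454896708155547, 0.24897628
grasp 0 [-1.56  0.84  1.16  2.15 -1.26  0.51 -1.32] 0.0002
grasp 1 [ 0.03  0.63 -0.84  2.14  1.44  0.8  -0.47] 0.0001
sweep0 0 [-0.51  0.33  0.27  2.18 -0.16  0.19 -1.62] 0.0003
sweep0 1 [ 0.67  0.72 -1.22  2.17  1.46  0.78  0.16] 0.0001
sweep1 0 [ 0.21  0.43  0.28  2.   -0.91  0.48 -0.27] 0.0002
sweep1 1 [ 1.36  0.91 -1.31  2.    1.24  0.75  1.09] 0.0001
d 0.4 25 0 [-1.05  0.37  1.18  2.42 -1.41  0.63  0.19] 0.0214
d 0.4 25 1 [ 1.2   0.85 -1.54  2.42  1.42  0.74  0.74] 0.0183
d 0.4 10 0 [-0.08  0.2  -0.01  2.28 -0.17  0.5  -1.05] 0.0002
d 0.4 10 1 [ 1.02  0.78 -1.46  2.26  1.08  0.93  0.94] 0.0001
d 0.785 25 0 [ 0.03  0.23  0.13  2.32 -0.97  0.55  0.29] 0.0002
d 0.785 25 1 [ 1.28  0.99 -1.54  2.32  1.19  0.78  1.46] 0.0001
d 0.785 10 0 [ 0.04  0.24 -0.06  2.22 -0.25  0.57 -0.52] 0.0002
d 0.785 10 1 [ 1.06  0.83 -1.45  2.21  1.01  0.94  1.47] 0.0001
d end push 0 [-1.37  0.62  1.56  2.42 -1.26  0.79 -0.4 ] 0.3871
d end push 1 [ 1.17  0.61 -1.54  2.42  1.2   0.77  0.42] 0.3867
d end push 5 0 [-0.12  0.12  0.02  2.36 -0.03  0.56 -1.57] 0.0002
d end push 5 1 [ 0.22  0.13 -0.33  2.36  0.08  0.57  1.47] 0.0002
```

Plain pseudo-inverse, with no self-motion, predicts the controller well. I'll search by simulation for a detour high over the bench that brings the elbow round for the whole sequence.

Flipping the hand half a turn puts joint 7 mid-range and makes the whole sequence feasible. I do that first while rising.

Request:
jog_arm(
  series=[
    {"tx": 0, "ty": 0, "tz": -0.12, "ax": 0, "ay": 0, "az": -0.33, "claw": -1},
    {"tx": 0, "ty": 0, "tz": -0.12, "ax": 0, "ay": 0, "az": -0.33, "claw": -1},
    {"tx": 0, "ty": 0, "tz": -0.12, "ax": 0, "ay": 0, "az": -0.33, "claw": -1},
    {"tx": 0, "ty": 0, "tz": -0.12, "ax": 0, "ay": 0, "az": -0.33, "claw": -1},
    {"tx": 0, "ty": 0, "tz": -0.12, "ax": 0, "ay": 0, "az": -0.33, "claw": -1},
    {"tx": 0, "ty": 0, "tz": -0.12, "ax": 0, "ay": 0, "az": -0.33, "claw": -1},
    {"tx": 0, "ty": 0, "tz": -0.12, "ax": 0, "ay": 0, "az": -0.33, "claw": -1},
    {"tx": 0, "ty": 0, "tz": -0.12, "ax": 0, "ay": 0, "az": -0.33, "claw": -1},
    {"tx": 0, "ty": 0, "tz": -0.12, "ax": 0, "ay": 0, "az": -0.33, "claw": -1},
    {"tx": 0, "ty": 0, "tz": -0.12, "ax": 0, "ay": 0, "az": -0.33, "claw": -1},
    {"tx": 0, "ty": 0, "tz": -0.12, "ax": 0, "ay": 0, "az": -0.33, "claw": -1},
    {"tx": 0, "ty": 0, "tz": -0.12, "ax": 0, "ay": 0, "az": -0.33, "claw": -1},
    {"tx": 0, "ty": 0, "tz": -0.12, "ax": 0, "ay": 0, "az": -0.33, "claw": -1},
    {"tx": 0, "ty": 0, "tz": -0.12, "ax": 0, "ay": 0, "az": -0.33, "claw": -1},
    {"tx": 0, "ty": 0, "tz": -0.12, "ax": 0, "ay": 0, "az": -0.33, "claw": -1},
    {"tx": 0, "ty": 0, "tz": -0.12, "ax": 0, "ay": 0, "az": -0.33, "claw": -1},
    {"tx": 0, "ty": 0, "tz": 0, "ax": 0, "ay": 0, "az": -0.33, "claw": -1},
    {"tx": 0, "ty": 0, "tz": 0, "ax": 0, "ay": 0, "az": -0.33, "claw": -1},
    {"tx": 0, "ty": 0, "tz": 0, "ax": 0, "ay": 0, "az": 0, "claw": -1},
  ],
)

```text
time: 8.15
eef_pos: [0.4707, -0.2032, 0.4334]
tcp_rot: [[-0.985, -0.137, -0.106], [-0.16, 0.954, 0.253], [0.066, 0.266, -0.962]]
force: [-0.0, 0.5, 0.6]
gripper_width: 0.999
grasp_force: 0.0
```

```bash
sleep 3; python3 log.py
python3 - <<'E'
s=open('search.py').read()
s=s.replace("P=[pose([.45,-.155,.45],D[-1][2])]+","P=").replace("TILT',25","TILT',21").replace('range(300)','range(800)')
open('search.py','w').write(s)
E
export OMP_NUM_THREADS=1; for t in 22; do FLIP=1 TILT=$t timeout 200 python3 search.py | sed 's/np.float64//g'; done
```

```text
8.15 [ 1.349  0.502 -1.279  1.478  0.232  1.642  1.801] [ 0.471 -0.203  0.433] 0.06647789915830112
((0.056325539227862535), (0.0018932315722703492), [((0.64), (-0.58), (0.64), (-0.59), (35.34)), ((0.74), (0.32), (0.49), (1.01), (34.94))], (0.07525785495056603), [-0.09, 0.32, -0.62, 2.08, 0.81, 0.68, 0.11], [-0.24, 0.49, -0.45, 2.12, 1.13, 0.54, -0.22])
((0.05572205269637399), (0.001884101373465951), [((0.64), (-0.0), (0.47), (0.11), (25.5)), ((0.43), (0.88), (0.59), (0.69), (3.22))], (0.0745630664310335), [-0.12, 0.31, -0.59, 2.08, 0.79, 0.67, 0.13], [-0.27, 0.49, -0.41, 2.13, 1.11, 0.52, -0.21])
((0.055537869138073764), (0.0018804220812198482), [((0.66), (-0.82), (0.5), (0.48), (16.13)), ((0.5), (0.78), (0.53), (0.92), (14.47))], (0.07434208995027225), [-0.13, 0.31, -0.57, 2.08, 0.78, 0.66, 0.13], [-0.28, 0.48, -0.4, 2.13, 1.1, 0.51, -0.2])
117 4
```

```bash
cat > nav.py <<'E'
from seq import *
from search import W
def rows(T0,P,n):
    rv=Ro.from_matrix(T0[:3,:3].T@P[:3,:3]).as_rotvec()/n; E=sum(Ro.from_rotvec(rv*k).as_matrix() for k in range(n))
    v=np.linalg.solve(E,T0[:3,:3].T@(P[:3,3]-T0[:3,3])); return v,rv
def nav(Ps,ns,q=None):
    from rig import read_state
    st=read_state(); q=np.array(st['q']) if q is None else q; T=pose(st['eef_pos'],np.array(st['tcp_rot']))
    M=F(q); off=T[:3,3]-M[:3,3]
    for P,n in zip(Ps,ns):
        v,rv=rows(T,P,n); mid=[]
        print(n,'x t',(v/.1).round(3),'a',(rv/np.radians(30)).round(3),end=' ')
        for k in range(n):
            A=np.eye(4);A[:3,:3]=Ro.from_rotvec(rv).as_matrix();A[:3,3]=v;T=T@A
            C=T.copy();C[:3,3]-=off
            q0=q;q,e=follow(q,[C],3);mid.append(T[:3,3])
            if np.linalg.norm(e[:3,3]-C[:3,3])>.004:print('!',k,end=' ')
        print('mid',mid[n//2].round(3),'q',q.round(2))
    return q
E
FLIP=1 TILT=22 python3 - <<'E'
from nav import *
print(H[:3,3],G[:3,3])
nav([W(.66,-.82,.5,.48,16),W(.5,.78,.53,.92,14.5),pose(H[:3,3]+[-.02,0,.06],H[:3,:3]),H,G],[7,18,12,4,6])
E
```

```text
[0.46287033 0.24620051 0.18389994] [0.49979098 0.23986283 0.09118155]
7 x t [ 0.13  -0.353 -0.168] a [ 0.063 -0.081 -0.099] mid [ 0.453 -0.363  0.467] q [ 1.64  0.67 -1.38  1.18  0.44  1.59  2.48]
18 x t [-0.251  0.395  0.051] a [-0.012  0.003 -0.045] ! 3 ! 4 ! 5 ! 6 ! 7 ! 11 ! 12 ! 13 ! 14 ! 15 ! 16 ! 17 mid [ 0.443 -0.014  0.518] q [ 0.78 -0.31 -1.15  1.64 -0.49  1.45  2.14]
12 x t [ 0.043 -0.11   0.238] a [ 0.054 -0.019  0.165] ! 0 ! 1 ! 2 ! 3 ! 4 ! 9 ! 10 ! 11 mid [0.416 0.3   0.362] q [ 1.27 -0.31 -1.54  2.16 -0.36  0.64  1.11]
4 x t [0.011 0.008 0.158] a [0. 0. 0.] ! 0 ! 1 ! 2 ! 3 mid [0.458 0.246 0.199] q [ 1.47 -0.31 -1.54  2.26 -0.39  0.46  1.11]
6 x t [0.    0.    0.167] a [0. 0. 0.] ! 0 ! 1 ! 2 ! 3 ! 4 ! 5 mid [0.487 0.242 0.122] q [ 1.74 -0.31 -1.54  2.42 -0.46  0.19  1.07]
```

The fine-stepped simulation disagrees with the coarse one, so I'll redo the search with fine steps and a fast analytic Jacobian.

```bash
cat >> kin.py <<'E'
from math import cos,sin
def chain(q):
    q=np.asarray(q)+np.r_[0,X[9:14],0]; d1,d3,a3,d5,a5,a6,dt,by_,ax=X[:9]
    Rm=np.eye(3);p=np.array([0,0,d1]);Z=[];Pp=[]
    tr={2:np.array([a3,0,d3]),4:np.array([a5,0,d5]),5:np.array([a6,0,dt])}
    for i in range(7):
        a=SG[i]*q[i]+(by_ if i==0 else ax if i==6 else 0); c,s=cos(a),sin(a)
        if i%2==0: Z.append(Rm[:,2]*SG[i]);Pp.append(p); Rm=Rm@np.array([[c,-s,0],[s,c,0],[0,0,1]])
        else: Z.append(Rm[:,1]*SG[i]);Pp.append(p); Rm=Rm@np.array([[c,0,s],[0,1,0],[-s,0,c]])
        if i in tr:p=p+Rm@tr[i]
    Z=np.array(Z);J=np.vstack([np.cross(Z,p-np.array(Pp)).T,Z.T])
    T=np.eye(4);T[:3,:3]=Rm;T[:3,3]=p
    return J,T
def F(q):return chain(q)[1]
def jac(q):return chain(q)
E
cat > search.py <<'E'
from seq import *
from multiprocessing import Pool
import sys
def W(r,h,z,yaw,t): return pose([r*np.cos(h),r*np.sin(h),z],tool(yaw,t)@FL)
q0=D[-1][0]
def one(seed):
    g=np.random.default_rng(seed); k=g.integers(1,4)
    w=[(g.uniform(.4,.8),g.uniform(-1.2,1.1),g.uniform(.45,.7),g.uniform(-1.8,1.8),g.uniform(-40,50)) for _ in range(k)]
    w=[tuple(float(a) for a in np.round(x,2)) for x in w]
    m,e,qs=run(q0,[W(*x) for x in w],30)
    if e>.02 or m<.05:return(-1,e,w)
    m2,e2,qq=run(qs[-1],SEQ[:2],40)
    if e2>.006:return(-.5-e2,e2,w)
    qg=qq[1];m3,e3,qq=run(qg,SEQ[2:],25)
    return (float(min(m,m2,m3)-20*max(e3-.001,0)),float(e3),w,float(m2),float(m3),qg.round(2).tolist())
if __name__=='__main__':
    with Pool(4) as p:r=p.map(one,range(int(sys.argv[1])),chunksize=4)
    r.sort(key=lambda t:-t[0])
    for t in r[:5]:print(t)
    print(sum(t[0]>-.4 for t in r))
E
sed -i 's/e\[:3,3\]-C\[:3,3\])>.004/e[:3,3]-C[:3,3])>.006/' nav.py
export OMP_NUM_THREADS=1; time FLIP=1 TILT=22 timeout 400 python3 search.py 2500
```

```text
(0.0757868175419314, 0.00019262535574567243, [(0.76, 1.07, 0.47, 0.55, 21.92)], 0.2793440075467193, 0.0757868175419314, [-0.26, 0.49, -0.42, 2.13, 1.12, 0.53, -0.21])
(0.0757275225251215, 0.00019253672838162762, [(0.75, 0.55, 0.48, 0.66, 48.49)], 0.27955290216482176, 0.0757275225251215, [-0.26, 0.49, -0.42, 2.13, 1.12, 0.53, -0.21])
(0.07572305730719542, 0.0001925300232798861, [(0.67, -0.54, 0.6, 0.33, 25.57)], 0.2787506614539592, 0.07572305730719542, [-0.26, 0.49, -0.42, 2.13, 1.12, 0.53, -0.21])
(0.07565999549050906, 0.00019243483845731842, [(0.79, 0.97, 0.68, 1.38, 45.52)], 0.2791295753885663, 0.07565999549050906, [-0.26, 0.49, -0.42, 2.13, 1.12, 0.52, -0.21])
(0.07541955523692634, 0.000192062296207323, [(0.77, 0.58, 0.52, 0.24, 4.02), (0.65, 0.07, 0.59, -0.4, 33.58), (0.8, 0.21, 0.5, 1.2, 35.1)], 0.2791317488968734, 0.07541955523692634, [-0.27, 0.48, -0.41, 2.13, 1.11, 0.52, -0.2])
39
real	0m59.059s
user	3m26.278s
sys	0m0.512s
```

```bash
FLIP=1 TILT=22 python3 - <<'E'
from nav import *
for w in((.75,.55,.48,.66,48.5),(.76,1.07,.47,.55,22)):
    q=nav([W(*w),pose(H[:3,3]+[-.03,0,.08],H[:3,:3]),H,G],[18,12,4,6])
E
```

```text
18 x t [-0.202  0.265  0.106] a [ 0.005 -0.087 -0.063] mid [0.597 0.121 0.43 ] q [ 0.45  0.27 -1.16  1.75  0.4   0.45  1.36]
12 x t [ 0.273 -0.083  0.022] a [0.077 0.069 0.109] mid [0.545 0.289 0.34 ] q [ 0.1   0.1  -0.86  2.12  0.56  0.78  0.27]
4 x t [0.006 0.013 0.213] a [-0.  0. -0.] mid [0.455 0.246 0.204] q [-0.02  0.31 -0.75  2.15  0.88  0.69 -0.  ]
6 x t [ 0.    -0.     0.167] a [-0.  0. -0.] mid [0.487 0.242 0.122] q [-0.13  0.52 -0.56  2.13  1.2   0.58 -0.26]
18 x t [-0.101  0.475  0.072] a [ 0.021 -0.041 -0.047] ! 5 ! 6 ! 11 ! 12 ! 13 ! 14 ! 15 ! 16 ! 17 mid [0.451 0.284 0.471] q [ 1.17 -0.31 -1.54  1.47 -0.58  1.17  1.42]
12 x t [ 0.084 -0.362  0.151] a [0.043 0.    0.106] ! 0 ! 1 ! 2 ! 3 ! 4 ! 5 ! 6 ! 7 ! 8 ! 9 ! 10 ! 11 mid [0.442 0.427 0.35 ] q [ 1.17 -0.31 -1.54  2.14 -0.28  0.69  1.05]
4 x t [0.006 0.013 0.213] a [ 0. -0. -0.] ! 0 ! 1 ! 2 ! 3 mid [0.455 0.246 0.204] q [ 1.47 -0.31 -1.54  2.26 -0.35  0.46  1.08]
6 x t [ 0.    -0.     0.167] a [-0. -0. -0.] ! 0 ! 1 ! 2 ! 3 ! 4 ! 5 mid [0.487 0.242 0.122] q [ 1.74 -0.31 -1.54  2.42 -0.44  0.19  1.04]
```

Request:
jog_arm(
  series=[
    {"tx": -0.202, "ty": 0.265, "tz": 0.106, "ax": 0.005, "ay": -0.087, "az": -0.063, "claw": -1},
    {"tx": -0.202, "ty": 0.265, "tz": 0.106, "ax": 0.005, "ay": -0.087, "az": -0.063, "claw": -1},
    {"tx": -0.202, "ty": 0.265, "tz": 0.106, "ax": 0.005, "ay": -0.087, "az": -0.063, "claw": -1},
    {"tx": -0.202, "ty": 0.265, "tz": 0.106, "ax": 0.005, "ay": -0.087, "az": -0.063, "claw": -1},
    {"tx": -0.202, "ty": 0.265, "tz": 0.106, "ax": 0.005, "ay": -0.087, "az": -0.063, "claw": -1},
    {"tx": -0.202, "ty": 0.265, "tz": 0.106, "ax": 0.005, "ay": -0.087, "az": -0.063, "claw": -1},
    {"tx": -0.202, "ty": 0.265, "tz": 0.106, "ax": 0.005, "ay": -0.087, "az": -0.063, "claw": -1},
    {"tx": -0.202, "ty": 0.265, "tz": 0.106, "ax": 0.005, "ay": -0.087, "az": -0.063, "claw": -1},
    {"tx": -0.202, "ty": 0.265, "tz": 0.106, "ax": 0.005, "ay": -0.087, "az": -0.063, "claw": -1},
    {"tx": -0.202, "ty": 0.265, "tz": 0.106, "ax": 0.005, "ay": -0.087, "az": -0.063, "claw": -1},
    {"tx": -0.202, "ty": 0.265, "tz": 0.106, "ax": 0.005, "ay": -0.087, "az": -0.063, "claw": -1},
    {"tx": -0.202, "ty": 0.265, "tz": 0.106, "ax": 0.005, "ay": -0.087, "az": -0.063, "claw": -1},
    {"tx": -0.202, "ty": 0.265, "tz": 0.106, "ax": 0.005, "ay": -0.087, "az": -0.063, "claw": -1},
    {"tx": -0.202, "ty": 0.265, "tz": 0.106, "ax": 0.005, "ay": -0.087, "az": -0.063, "claw": -1},
    {"tx": -0.202, "ty": 0.265, "tz": 0.106, "ax": 0.005, "ay": -0.087, "az": -0.063, "claw": -1},
    {"tx": -0.202, "ty": 0.265, "tz": 0.106, "ax": 0.005, "ay": -0.087, "az": -0.063, "claw": -1},
    {"tx": -0.202, "ty": 0.265, "tz": 0.106, "ax": 0.005, "ay": -0.087, "az": -0.063, "claw": -1},
    {"tx": -0.202, "ty": 0.265, "tz": 0.106, "ax": 0.005, "ay": -0.087, "az": -0.063, "claw": -1},
    {"tx": 0, "ty": 0, "tz": 0, "ax": 0, "ay": 0, "az": 0, "claw": -1},
  ],
)

```text
time: 10.52
eef_pos: [0.6347, 0.3977, 0.4817]
tcp_rot: [[-0.52, -0.62, 0.588], [-0.408, 0.785, 0.467], [-0.751, 0.003, -0.661]]
force: [-0.3, -0.1, 0.7]
gripper_width: 1.0
grasp_force: 0.0
```

```bash
sleep 3; python3 log.py; FLIP=1 TILT=22 python3 - <<'E'
from nav import *
q=nav([pose(H[:3,3]+[-.03,0,.08],H[:3,:3]),H,G],[12,4,6])
E
```

```text
10.525 [ 0.438  0.242 -1.153  1.759  0.4    0.449  1.35 ] [0.635 0.398 0.482] 0.06940822528268317
12 x t [ 0.272 -0.088  0.023] a [0.078 0.069 0.11 ] mid [0.544 0.291 0.34 ] q [ 0.08  0.1  -0.85  2.12  0.57  0.79  0.25]
4 x t [0.006 0.013 0.213] a [0. 0. 0.] mid [0.455 0.246 0.204] q [-0.04  0.3  -0.74  2.14  0.88  0.7  -0.02]
6 x t [-0.    -0.     0.167] a [ 0.  0. -0.] mid [0.487 0.242 0.122] q [-0.15  0.51 -0.55  2.13  1.21  0.59 -0.28]
```

The prediction matches the arm exactly. Next I move in above the scraper.

Request:
jog_arm(
  series=[
    {"tx": 0.272, "ty": -0.088, "tz": 0.023, "ax": 0.078, "ay": 0.069, "az": 0.11, "claw": -1},
    {"tx": 0.272, "ty": -0.088, "tz": 0.023, "ax": 0.078, "ay": 0.069, "az": 0.11, "claw": -1},
    {"tx": 0.272, "ty": -0.088, "tz": 0.023, "ax": 0.078, "ay": 0.069, "az": 0.11, "claw": -1},
    {"tx": 0.272, "ty": -0.088, "tz": 0.023, "ax": 0.078, "ay": 0.069, "az": 0.11, "claw": -1},
    {"tx": 0.272, "ty": -0.088, "tz": 0.023, "ax": 0.078, "ay": 0.069, "az": 0.11, "claw": -1},
    {"tx": 0.272, "ty": -0.088, "tz": 0.023, "ax": 0.078, "ay": 0.069, "az": 0.11, "claw": -1},
    {"tx": 0.272, "ty": -0.088, "tz": 0.023, "ax": 0.078, "ay": 0.069, "az": 0.11, "claw": -1},
    {"tx": 0.272, "ty": -0.088, "tz": 0.023, "ax": 0.078, "ay": 0.069, "az": 0.11, "claw": -1},
    {"tx": 0.272, "ty": -0.088, "tz": 0.023, "ax": 0.078, "ay": 0.069, "az": 0.11, "claw": -1},
    {"tx": 0.272, "ty": -0.088, "tz": 0.023, "ax": 0.078, "ay": 0.069, "az": 0.11, "claw": -1},
    {"tx": 0.272, "ty": -0.088, "tz": 0.023, "ax": 0.078, "ay": 0.069, "az": 0.11, "claw": -1},
    {"tx": 0.272, "ty": -0.088, "tz": 0.023, "ax": 0.078, "ay": 0.069, "az": 0.11, "claw": -1},
    {"tx": 0.006, "ty": 0.013, "tz": 0.2, "ax": 0, "ay": 0, "az": 0, "claw": -1},
    {"tx": 0.006, "ty": 0.013, "tz": 0.2, "ax": 0, "ay": 0, "az": 0, "claw": -1},
    {"tx": 0, "ty": 0, "tz": 0, "ax": 0, "ay": 0, "az": 0, "claw": -1},
  ],
)

```text
time: 12.4
eef_pos: [0.4482, 0.2412, 0.2244]
tcp_rot: [[-0.913, 0.18, 0.367], [0.166, 0.984, -0.067], [-0.373, -0.0, -0.928]]
force: [-0.9, -0.4, -0.3]
gripper_width: 1.0
grasp_force: 0.0
```

```bash
sleep 3; python3 log.py; FLIP=1 TILT=22 python3 - <<'E'
from nav import *
q=nav([H,G],[3,6])
from h import *
st=read_state();np.savez('pics/w2p',p=st['eef_pos'],R=st['tcp_rot']);save('wrist','w2',None,1.2)
E
```

```text
12.4 [ 0.045  0.207 -0.863  2.143  0.711  0.766  0.1  ] [0.448 0.241 0.224] 0.03401217684152382
3 x t [0.008 0.025 0.142] a [-0.003 -0.001 -0.006] mid [0.458 0.245 0.197] q [-0.03  0.31 -0.79  2.16  0.88  0.71 -0.05]
6 x t [ 0.    -0.     0.167] a [-0.  0.  0.] mid [0.487 0.242 0.122] q [-0.15  0.51 -0.61  2.15  1.2   0.62 -0.31]
```

View pics/w2.png

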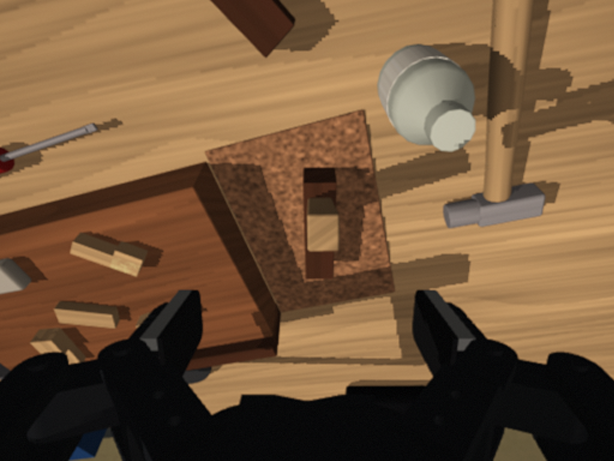

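This reverse wrist view (1.2x) shows the scraper, with its handle end around (322,230) and block ends at (320,170) and (319,279). The glue bottle's cap is at (452,130). I check these against the model.

Run:
```python
from plan import *
w2=lambda u,v:('w2',(u/1.2,v/1.2))
L=lambda X:(proj('w2',R(S[2])@X+[S[0],S[1],.004])*1.2).round(0)
for n,X in(('far mid bottom-top',(.06,0,.03)),('near top mid',(-.06,0,.03)),('near bot',(-.06,0,0)),('handle end',(hx(.095),0,.116)),('near L',(-.06,-.015,.03)),('near R',(-.06,.015,.03))):print(n,L(np.array(X)))
print('glue',ray(*w2(452,130),.11))
o=[((-.06,-.015,.03),w2(304,181)),((-.06,.015,.03),w2(337,181)),((.06,-.015,.03),w2(306,279)),((.06,.015,.03),w2(333,279))]
print(fit(o,S,.004))
o=[((-.118,.332,.004),w2(363,111)),((-.118,.182,.004),w2(207,151)),((.118,.332,.004),w2(393,291)),((-.11,.18,.05),w2(208,163))]
print('B',fit(o,B))
```

```text
far mid bottom-top [316. 279.]
near top mid [317. 182.]
near bot [316. 166.]
handle end [320. 233.]
near L [300. 182.]
near R [334. 182.]
glue [0.43323604 0.32845003 0.11      ]
(array([ 0.55531935,  0.23356641, -0.16646014]), array([[-0.4,  0.5],
       [ 0.5,  0.2],
       [-0.3, -0.5],
       [ 0.2, -0.7]]))
B (array([ 0.58924676, -0.0311265 ,  0.0576846 ]), array([[  5.1,  -0.2],
       [ -0.4,  -1.6],
       [  0.7,   2.4],
       [-10.2,  15.8]]))
```

```bash
echo "S=np.array([.5554,.2327,-.168])" >> plan.py; FLIP=1 TILT=22 python3 - <<'E'
from nav import *
q=nav([H,G],[4,6])
E
```

```text
4 x t [0.009 0.022 0.108] a [-0.002 -0.    -0.005] mid [0.459 0.247 0.194] q [-0.03  0.31 -0.79  2.16  0.88  0.72 -0.05]
6 x t [0.    0.    0.167] a [ 0. -0. -0.] mid [0.487 0.244 0.122] q [-0.15  0.52 -0.61  2.15  1.2   0.62 -0.31]
```

Request:
jog_arm(
  series=[
    {"tx": 0.009, "ty": 0.022, "tz": 0.108, "ax": 0, "ay": 0, "az": -0.005, "claw": -1},
    {"tx": 0.009, "ty": 0.022, "tz": 0.108, "ax": 0, "ay": 0, "az": -0.005, "claw": -1},
    {"tx": 0.009, "ty": 0.022, "tz": 0.108, "ax": 0, "ay": 0, "az": -0.005, "claw": -1},
    {"tx": 0.009, "ty": 0.022, "tz": 0.108, "ax": 0, "ay": 0, "az": -0.005, "claw": -1},
    {"tx": 0, "ty": 0, "tz": 0.167, "ax": 0, "ay": 0, "az": 0, "claw": -1},
    {"tx": 0, "ty": 0, "tz": 0.167, "ax": 0, "ay": 0, "az": 0, "claw": -1},
    {"tx": 0, "ty": 0, "tz": 0.167, "ax": 0, "ay": 0, "az": 0, "claw": -1},
    {"tx": 0, "ty": 0, "tz": 0.167, "ax": 0, "ay": 0, "az": 0, "claw": -1},
    {"tx": 0, "ty": 0, "tz": 0.167, "ax": 0, "ay": 0, "az": 0, "claw": -1},
    {"tx": 0, "ty": 0, "tz": 0.15, "ax": 0, "ay": 0, "az": 0, "claw": -1},
    {"tx": 0, "ty": 0, "tz": 0, "ax": 0, "ay": 0, "az": 0, "claw": -1},
  ],
)

```text
time: 13.82
eef_pos: [0.4993, 0.2424, 0.0925]
tcp_rot: [[-0.914, 0.167, 0.369], [0.154, 0.986, -0.066], [-0.375, -0.004, -0.927]]
force: [1.5, -0.3, 0.1]
gripper_width: 1.006
grasp_force: 0.0
```

```bash
sleep 3; python3 log.py; FLIP=1 TILT=22 python3 - <<'E'
from nav import *
q=nav([G],[2])
E
```

```text
13.825 [-0.132  0.517 -0.643  2.142  1.17   0.643 -0.263] [0.499 0.242 0.093] 0.026343623156397926
2 x t [ 0.001 -0.001  0.007] a [-0.003  0.001  0.001] mid [0.5   0.242 0.091] q [-0.13  0.51 -0.63  2.15  1.19  0.63 -0.29]
```

Request:
jog_arm(
  series=[
    {"tx": 0, "ty": 0, "tz": 0, "ax": 0, "ay": 0, "az": 0, "claw": 1},
    {"tx": 0, "ty": 0, "tz": 0, "ax": 0, "ay": 0, "az": 0, "claw": 1},
    {"tx": 0, "ty": 0, "tz": 0, "ax": 0, "ay": 0, "az": 0, "claw": 1},
    {"tx": 0, "ty": 0, "tz": 0, "ax": 0, "ay": 0, "az": 0, "claw": 1},
    {"tx": 0, "ty": 0, "tz": 0, "ax": 0, "ay": 0, "az": 0, "claw": 1},
    {"tx": 0, "ty": 0, "tz": 0, "ax": 0, "ay": 0, "az": 0, "claw": 1},
  ],
  squeeze=100,
)

```text
time: 14.58
eef_pos: [0.4993, 0.2433, 0.0937]
tcp_rot: [[-0.914, 0.165, 0.371], [0.152, 0.986, -0.065], [-0.377, -0.002, -0.926]]
force: [-2.7, -0.3, 5.7]
gripper_width: 0.245
grasp_force: 98.1
```

```bash
sleep 3; python3 log.py; FLIP=1 TILT=22 python3 - <<'E'
from nav import *
from rig import read_state
s=read_state();T=pose(s['eef_pos'],np.array(s['tcp_rot']))
# scraper in tool frame, assuming it stands flat at S (z .004)
Sc=pose(np.r_[S[:2],.004],R(S[2])); A=np.linalg.inv(T)@Sc
yt=np.arctan2(-T[0,1]*-1*-1,T[1,1]) ; print('hand yaw',np.arctan2(-T[0,1],T[1,1]),s['gripper_width'],s['grasp_force'],s['force'])
# grip closes aligned: use hand yaw for the scraper and y=0 in tool frame
Sc=pose(Sc[:3,3],R(np.arctan2(-T[0,1],T[1,1]))); A=np.linalg.inv(T)@Sc; print(A.round(4)); A[1,3]=0; np.save('A.npy',A)
E
```

```text
14.575 [-0.132  0.515 -0.644  2.142  1.171  0.643 -0.264] [0.499 0.243 0.094] 0.001141869459146305
hand yaw -0.1662129098118667 0.24486943711948692 98.09850811958313 [-2.65035648 -0.34494704  5.66663047]
[[-9.262e-01 -9.000e-04 -3.770e-01 -1.900e-02]
 [-0.000e+00  1.000e+00 -2.500e-03 -9.000e-04]
 [ 3.770e-01 -2.300e-03 -9.262e-01  1.046e-01]
 [ 0.000e+00  0.000e+00  0.000e+00  1.000e+00]]
```

The scraper is firmly held (grip 98 N, opening 21 mm). Now the chip_d push path and the foot's extent.

```bash
cat > go.py <<'E'
from nav import *
A=np.load('A.npy');Ai=np.linalg.inv(A)
def sc(x,y,z,yaw): return pose(toW((x,y,0))+[0,0,z],R(by+yaw))@Ai   # board frame, yaw rel. board
def here():
    from rig import read_state
    s=read_state(); C=pose(s['eef_pos'],np.array(s['tcp_rot']))@A
    from plan import inb
    print('t',s['time'],'scraper in board',inb(C[:3,3]).round(4),'yaw',(np.arctan2(C[1,0],C[0,0])-by).round(3),'tilt',np.arccos(C[2,2]).round(3),'F',s['force'].round(1),'grip',s['grasp_force'],s['gripper_width'].round(3))
E
FLIP=1 TILT=22 python3 - <<'E'
from go import *
from plan import inb,ray,t
for c in((430,268),(433,307),(522,262),(523,298)):print('foot',inb(ray(*t(*c),.066)).round(3)[:2])
here()
L=pose(np.r_[S[:2],.11],R(-.166))@Ai
nav([L,sc(-.11,.20,.115,.3),sc(-.105,.117,.10,.785),sc(-.105,.117,.053,.785),sc(-.02,.040,.053,.785)],[4,6,5,3,7])
E
```

```text
foot [-0.052 -0.026]
foot [-0.087 -0.024]
foot [-0.056 -0.107]
foot [-0.088 -0.104]Traceback (most recent call last):
  File "<stdin>", line 4, in <module>
  File "go.py", line 8, in here
    print('t',s['time'],'scraper in board',inb(C[:3,3]).round(4),'yaw',(np.arctan2(C[1,0],C[0,0])-by).round(3),'tilt',np.arccos(C[2,2]).round(3),'F',s['force'].round(1),'grip',s['grasp_force'],s['gripper_width'].round(3))
                                                                                                                                                                                                 ^^^^^^^^^^^^^^^^^^^^^^^^
AttributeError: 'float' object has no attribute 'round'
```

```bash
sed -i "s/s\['gripper_width'\].round(3)/s['gripper_width']/" go.py
FLIP=1 TILT=22 python3 - <<'E'
from go import *
here()
L=pose(np.r_[S[:2],.11],R(-.166))@Ai
nav([L,sc(-.11,.20,.115,.3),sc(-.105,.117,.10,.785),sc(-.105,.117,.053,.785),sc(-.02,.040,.053,.785)],[4,6,5,3,7])
E
```

```text
t 14.575 scraper in board [-0.0177  0.2685  0.004 ] yaw -0.249 tilt 0.0 F [-2.7 -0.3  5.7] grip 98.09850811958313 0.24486943711948692
4 x t [-0.1   -0.003 -0.245] a [-0. -0. -0.] mid [0.499 0.243 0.173] q [ 0.04  0.33 -0.82  2.08  0.84  0.75  0.07]
6 x t [ 0.137 -0.169 -0.064] a [-0.066 -0.    -0.162] mid [0.437 0.177 0.203] q [ 0.85 -0.06 -1.15  2.38 -0.22  0.41  1.83]
5 x t [ 0.075 -0.208  0.003] a [-0.07  -0.    -0.172] mid [0.427 0.072 0.196] q [ 1.07  0.19 -1.01  2.28 -0.31  0.55  2.57]
3 x t [0.059 0.    0.145] a [ 0.  0. -0.] mid [0.444 0.032 0.158] q [ 1.02  0.34 -1.    2.32 -0.06  0.4   2.57]
7 x t [-0.007 -0.164  0.003] a [ 0.  0. -0.] mid [ 0.496 -0.008  0.143] q [ 0.96  0.5  -0.87  2.09  0.07  0.52  2.57]
```

```bash
FLIP=1 TILT=22 python3 - <<'E'
from go import *
from plan import S as S_
import io,contextlib
from rig import read_state
s0=read_state();q00=np.array(s0['q']);off=np.array(s0['eef_pos'])-F(q00)[:3,3]
def sim(Ps,ns):
    q=q00.copy();m=9;e=0
    for P,n in zip(Ps,ns):
        C=P.copy();C[:3,3]-=off
        T0=F(q)
        for k in range(n):
            M=np.eye(4);s=(k+1)/n
            rv=Ro.from_matrix(C[:3,:3]@T0[:3,:3].T).as_rotvec();M[:3,:3]=Ro.from_rotvec(rv*s).as_matrix()@T0[:3,:3];M[:3,3]=T0[:3,3]*(1-s)+C[:3,3]*s
            q,E=follow(q,[M],2);m=min(m,(q-lo).min(),(hi-q).min());e=max(e,np.linalg.norm(E[:3,3]-M[:3,3]))
    return m,e,q
g=np.random.default_rng(0);best=[]
L=pose(np.r_[S_[:2],.11],R(-.166))@Ai
for i in range(150):
    Yw=g.choice([.6,.7,.785])
    v=[(g.uniform(-.1,.12),g.uniform(.15,.3),g.uniform(.11,.25),g.uniform(-.6,Yw)) for _ in range(g.integers(1,3))]
    v=[tuple(float(a) for a in np.round(x,2)) for x in v]
    Ps=[L]+[sc(*x) for x in v]+[sc(-.105,.117,.10,Yw),sc(-.105,.117,.053,Yw),sc(-.02,.040,.053,Yw)]
    m,e,q=sim(Ps,[8]*len(Ps)); best.append((float(m-20*max(0,e-.002)),float(e),float(Yw),v,q.round(2).tolist()))
best.sort(key=lambda t:-t[0])
for b in best[:6]:print(b)
E
```

```text
(0.09890266975857154, 0.0019204117301346451, 0.785, [(-0.1, 0.26, 0.21, 0.29), (0.03, 0.16, 0.14, 0.2)], [1.02, 0.54, -0.97, 2.09, 0.21, 0.53, 2.44])
(0.09888511704128966, 0.0009479358921458489, 0.785, [(-0.03, 0.15, 0.18, 0.24)], [1.03, 0.55, -0.97, 2.09, 0.22, 0.53, 2.44])
(0.09879637312258271, 0.001096691862070788, 0.785, [(-0.09, 0.28, 0.12, -0.12), (-0.01, 0.29, 0.19, -0.24)], [1.05, 0.56, -1.0, 2.09, 0.26, 0.54, 2.4])
(0.09820550285341945, 0.0012286760640469886, 0.785, [(0.07, 0.16, 0.19, -0.33), (0.08, 0.22, 0.25, -0.35)], [1.11, 0.62, -1.1, 2.09, 0.41, 0.57, 2.26])
(0.09808569618842267, 0.0015016866967472236, 0.785, [(0.01, 0.23, 0.22, -0.03), (0.06, 0.26, 0.24, -0.44)], [1.11, 0.63, -1.12, 2.09, 0.44, 0.57, 2.24])
(0.09806393596142593, 0.0006164233280196882, 0.785, [(-0.02, 0.28, 0.18, -0.48), (-0.0, 0.19, 0.18, 0.58)], [1.12, 0.63, -1.12, 2.09, 0.44, 0.57, 2.23])
```

```bash
FLIP=1 TILT=22 python3 - <<'E'
from go import *
L=pose(np.r_[S[:2],.11],R(-.166))@Ai
nav([L,sc(-.03,.15,.18,.24),sc(-.105,.117,.10,.785),sc(-.105,.117,.053,.785),sc(-.02,.040,.053,.785)],[5,6,7,3,7])
E
```

```text
5 x t [-0.08  -0.002 -0.196] a [-0. -0. -0.] mid [0.499 0.243 0.157] q [ 0.04  0.33 -0.82  2.08  0.84  0.75  0.07]
6 x t [-0.035 -0.245 -0.111] a [-0.059 -0.    -0.144] mid [0.491 0.145 0.246] q [ 0.98  0.02 -1.18  2.16 -0.06  0.59  1.74]
7 x t [ 0.151 -0.037  0.062] a [-0.056 -0.    -0.138] mid [0.463 0.063 0.224] q [ 1.21  0.26 -1.19  2.28 -0.14  0.54  2.57]
3 x t [0.059 0.    0.145] a [ 0.  0. -0.] mid [0.444 0.032 0.158] q [ 1.04  0.36 -1.03  2.32 -0.01  0.4   2.52]
7 x t [-0.007 -0.164  0.003] a [-0.  0. -0.] mid [ 0.496 -0.008  0.143] q [ 0.97  0.51 -0.89  2.09  0.1   0.53  2.55]
```

```bash
FLIP=1 TILT=22 python3 - <<'E'
from go import *
L=pose(np.r_[S[:2],.11],R(-.166))@Ai
E=[sc(-.105,.117,.10,.76),sc(-.105,.117,.053,.76),sc(-.02,.040,.053,.76)]
nav([L,sc(-.02,.28,.18,-.48),sc(0,.19,.18,.58)]+E,[5,4,10,6,3,7])
print();nav([L,sc(.01,.25,.20,-.2)]+E,[5,5,12,3,7])
E
```

```text
5 x t [-0.08  -0.002 -0.196] a [-0. -0. -0.] mid [0.499 0.243 0.157] q [ 0.04  0.33 -0.82  2.08  0.84  0.75  0.07]
4 x t [-0.053  0.06  -0.167] a [0.042 0.    0.102] mid [0.499 0.261 0.252] q [-0.03  0.3  -0.83  1.93  0.71  0.99 -0.05]
10 x t [-0.022 -0.155  0.009] a [-0.076 -0.001 -0.188] mid [0.502 0.175 0.27 ] q [ 0.87  0.23 -1.14  2.06  0.06  0.64  1.97]
6 x t [ 0.248 -0.007  0.043] a [-0.022 -0.    -0.053] mid [0.472 0.064 0.216] q [ 1.3   0.32 -1.32  2.29  0.02  0.52  2.42]
3 x t [0.059 0.    0.145] a [0. 0. 0.] mid [0.443 0.033 0.158] q [ 1.1   0.39 -1.12  2.33  0.13  0.4   2.36]
7 x t [-0.011 -0.163  0.005] a [-0.  0. -0.] mid [ 0.495 -0.007  0.143] q [ 1.03  0.54 -0.98  2.1   0.23  0.52  2.4 ]

5 x t [-0.08  -0.002 -0.196] a [-0. -0. -0.] mid [0.499 0.243 0.157] q [ 0.04  0.33 -0.82  2.08  0.84  0.75  0.07]
5 x t [-0.126 -0.028 -0.143] a [-0.007 -0.    -0.017] mid [0.516 0.231 0.254] q [ 0.24  0.22 -0.93  1.96  0.6   0.84  0.43]
12 x t [ 0.145 -0.134  0.031] a [-0.058 -0.    -0.142] mid [0.455 0.122 0.231] q [ 1.08  0.18 -1.02  2.29 -0.31  0.54  2.57]
3 x t [0.059 0.    0.145] a [0. 0. 0.] mid [0.443 0.033 0.158] q [ 1.01  0.33 -0.99  2.33 -0.08  0.39  2.56]
7 x t [-0.011 -0.163  0.005] a [ 0. -0.  0.] mid [ 0.495 -0.007  0.143] q [ 0.94  0.48 -0.84  2.1   0.04  0.51  2.57]
```

Option one keeps all joints within range. I lift and go to the first via point.

Request:
jog_arm(
  series=[
    {"tx": -0.08, "ty": 0, "tz": -0.196, "ax": 0, "ay": 0, "az": 0, "claw": 1},
    {"tx": -0.08, "ty": 0, "tz": -0.196, "ax": 0, "ay": 0, "az": 0, "claw": 1},
    {"tx": -0.08, "ty": 0, "tz": -0.196, "ax": 0, "ay": 0, "az": 0, "claw": 1},
    {"tx": -0.08, "ty": 0, "tz": -0.196, "ax": 0, "ay": 0, "az": 0, "claw": 1},
    {"tx": -0.08, "ty": 0, "tz": -0.196, "ax": 0, "ay": 0, "az": 0, "claw": 1},
    {"tx": -0.053, "ty": 0.06, "tz": -0.167, "ax": 0.042, "ay": 0, "az": 0.102, "claw": 1},
    {"tx": -0.053, "ty": 0.06, "tz": -0.167, "ax": 0.042, "ay": 0, "az": 0.102, "claw": 1},
    {"tx": -0.053, "ty": 0.06, "tz": -0.167, "ax": 0.042, "ay": 0, "az": 0.102, "claw": 1},
    {"tx": -0.053, "ty": 0.06, "tz": -0.167, "ax": 0.042, "ay": 0, "az": 0.102, "claw": 1},
  ],
)

```text
time: 15.7
eef_pos: [0.4995, 0.2677, 0.2686]
tcp_rot: [[-0.854, 0.389, 0.344], [0.359, 0.921, -0.151], [-0.376, -0.005, -0.927]]
force: [-0.3, 0.2, -2.3]
gripper_width: 0.247
grasp_force: 98.1
```

```bash
sleep 3; FLIP=1 TILT=22 python3 - <<'E'
from go import *
here()
E=[sc(-.105,.117,.10,.76),sc(-.105,.117,.053,.76),sc(-.02,.040,.053,.76)]
nav([sc(0,.19,.18,.58)]+E,[10,6,3,7])
E
```

```text
t 15.7 scraper in board [-0.0206  0.2803  0.1788] yaw -0.483 tilt 0.003 F [-0.3  0.2 -2.3] grip 98.12327027320862 0.2472385175521852
10 x t [-0.023 -0.155  0.009] a [-0.077 -0.001 -0.188] mid [0.502 0.175 0.269] q [ 0.86  0.22 -1.11  2.06  0.04  0.64  1.99]
6 x t [ 0.248 -0.007  0.043] a [-0.022 -0.    -0.053] mid [0.472 0.064 0.216] q [ 1.28  0.3  -1.29  2.29 -0.01  0.52  2.46]
3 x t [0.059 0.    0.145] a [-0. -0.  0.] mid [0.443 0.033 0.158] q [ 1.08  0.38 -1.09  2.33  0.09  0.39  2.4 ]
7 x t [-0.011 -0.163  0.005] a [-0. -0.  0.] mid [ 0.495 -0.007  0.143] q [ 1.02  0.53 -0.95  2.1   0.19  0.51  2.44]
```

Request:
jog_arm(
  series=[
    {"tx": -0.023, "ty": -0.155, "tz": 0.009, "ax": -0.077, "ay": -0.001, "az": -0.188, "claw": 1},
    {"tx": -0.023, "ty": -0.155, "tz": 0.009, "ax": -0.077, "ay": -0.001, "az": -0.188, "claw": 1},
    {"tx": -0.023, "ty": -0.155, "tz": 0.009, "ax": -0.077, "ay": -0.001, "az": -0.188, "claw": 1},
    {"tx": -0.023, "ty": -0.155, "tz": 0.009, "ax": -0.077, "ay": -0.001, "az": -0.188, "claw": 1},
    {"tx": -0.023, "ty": -0.155, "tz": 0.009, "ax": -0.077, "ay": -0.001, "az": -0.188, "claw": 1},
    {"tx": -0.023, "ty": -0.155, "tz": 0.009, "ax": -0.077, "ay": -0.001, "az": -0.188, "claw": 1},
    {"tx": -0.023, "ty": -0.155, "tz": 0.009, "ax": -0.077, "ay": -0.001, "az": -0.188, "claw": 1},
    {"tx": -0.023, "ty": -0.155, "tz": 0.009, "ax": -0.077, "ay": -0.001, "az": -0.188, "claw": 1},
    {"tx": -0.023, "ty": -0.155, "tz": 0.009, "ax": -0.077, "ay": -0.001, "az": -0.188, "claw": 1},
    {"tx": -0.023, "ty": -0.155, "tz": 0.009, "ax": -0.077, "ay": -0.001, "az": -0.188, "claw": 1},
    {"tx": 0.248, "ty": -0.007, "tz": 0.043, "ax": -0.022, "ay": 0, "az": -0.053, "claw": 1},
    {"tx": 0.248, "ty": -0.007, "tz": 0.043, "ax": -0.022, "ay": 0, "az": -0.053, "claw": 1},
    {"tx": 0.248, "ty": -0.007, "tz": 0.043, "ax": -0.022, "ay": 0, "az": -0.053, "claw": 1},
    {"tx": 0.248, "ty": -0.007, "tz": 0.043, "ax": -0.022, "ay": 0, "az": -0.053, "claw": 1},
    {"tx": 0.248, "ty": -0.007, "tz": 0.043, "ax": -0.022, "ay": 0, "az": -0.053, "claw": 1},
    {"tx": 0.248, "ty": -0.007, "tz": 0.043, "ax": -0.022, "ay": 0, "az": -0.053, "claw": 1},
    {"tx": 0, "ty": 0, "tz": 0, "ax": 0, "ay": 0, "az": 0, "claw": 1},
  ],
)

```text
time: 17.82
eef_pos: [0.4422, 0.0319, 0.1879]
tcp_rot: [[-0.616, -0.747, 0.249], [-0.692, 0.664, 0.283], [-0.376, 0.002, -0.926]]
force: [-0.2, 1.5, -2.6]
gripper_width: 0.244
grasp_force: 99.0
```

```bash
sleep 3; FLIP=1 TILT=22 python3 - <<'E'
from go import *
here()
E=[sc(-.105,.117,.053,.76),sc(-.02,.040,.053,.76)]
nav(E,[4,8])
from h import *
save('scene','s2',(165,100,345,260),4)
E
```

```text
t 17.825 scraper in board [-0.1063  0.1164  0.0981] yaw 0.761 tilt 0.005 F [-0.2  1.5 -2.6] grip 99.03603672981262 0.24364010612710996
4 x t [0.039 0.    0.106] a [ 0.002 -0.    -0.   ] mid [0.443 0.033 0.154] q [ 1.03  0.36 -1.04  2.31  0.02  0.4   2.46]
8 x t [-0.01  -0.143  0.004] a [-0.  0. -0.] mid [ 0.5   -0.011  0.143] q [ 0.97  0.51 -0.9   2.08  0.12  0.52  2.49]
```

View pics/s2.png

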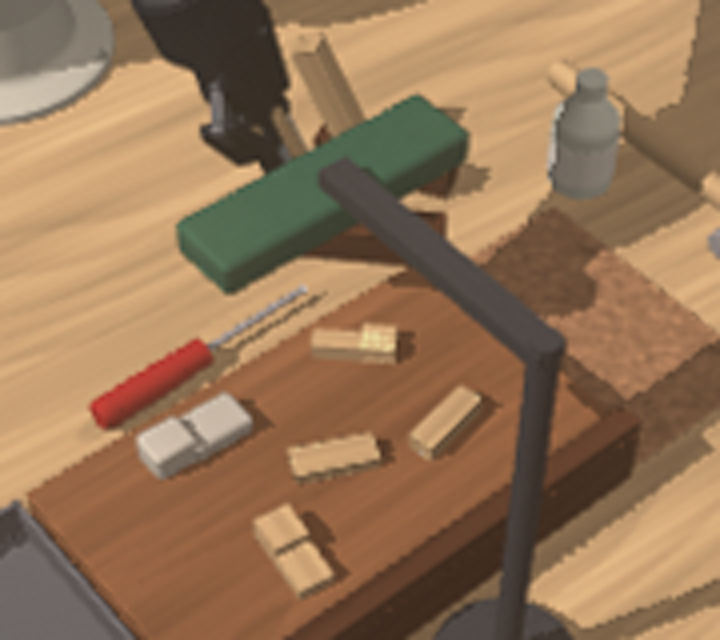

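The scene crop shows the block held above the board's near edge, parallel to chip_d (355,343). All chips are undisturbed and the foot is at (195,435). I lower the block and push.

Request:
jog_arm(
  series=[
    {"tx": 0.039, "ty": 0, "tz": 0.106, "ax": 0.002, "ay": 0, "az": 0, "claw": 1},
    {"tx": 0.039, "ty": 0, "tz": 0.106, "ax": 0.002, "ay": 0, "az": 0, "claw": 1},
    {"tx": 0.039, "ty": 0, "tz": 0.106, "ax": 0.002, "ay": 0, "az": 0, "claw": 1},
    {"tx": 0.039, "ty": 0, "tz": 0.106, "ax": 0.002, "ay": 0, "az": 0, "claw": 1},
    {"tx": 0, "ty": 0, "tz": 0, "ax": 0, "ay": 0, "az": 0, "claw": 1},
    {"tx": -0.01, "ty": -0.143, "tz": 0.004, "ax": 0, "ay": 0, "az": 0, "claw": 1},
    {"tx": -0.01, "ty": -0.143, "tz": 0.004, "ax": 0, "ay": 0, "az": 0, "claw": 1},
  ],
)

```text
time: 18.75
eef_pos: [0.4703, 0.0158, 0.1452]
tcp_rot: [[-0.613, -0.747, 0.257], [-0.693, 0.664, 0.279], [-0.379, -0.007, -0.925]]
force: [-0.3, -0.4, -1.9]
gripper_width: 0.244
grasp_force: 99.1
```

```bash
sleep 3; FLIP=1 TILT=22 python3 - <<'E'
from go import *
here()
nav([sc(-.02,.040,.053,.76)],[6])
E
```

```text
t 18.75 scraper in board [-0.0789  0.0975  0.0556] yaw 0.761 tilt 0.005 F [-0.3 -0.4 -1.9] grip 99.07709240913391 0.24395354449514728
6 x t [-0.003 -0.138  0.006] a [-0.001  0.001  0.001] mid [ 0.513 -0.019  0.144] q [ 0.97  0.51 -0.9   2.09  0.13  0.52  2.48]
```

Request:
jog_arm(
  series=[
    {"tx": -0.003, "ty": -0.138, "tz": 0.015, "ax": -0.001, "ay": 0, "az": 0, "claw": 1},
    {"tx": -0.003, "ty": -0.138, "tz": 0.015, "ax": -0.001, "ay": 0, "az": 0, "claw": 1},
    {"tx": -0.003, "ty": -0.138, "tz": 0.006, "ax": -0.001, "ay": 0, "az": 0, "claw": 1},
    {"tx": -0.003, "ty": -0.138, "tz": 0.006, "ax": -0.001, "ay": 0, "az": 0, "claw": 1},
    {"tx": -0.003, "ty": -0.138, "tz": 0.006, "ax": -0.001, "ay": 0, "az": 0, "claw": 1},
    {"tx": -0.003, "ty": -0.138, "tz": 0.006, "ax": -0.001, "ay": 0, "az": 0, "claw": 1},
    {"tx": 0, "ty": 0, "tz": 0, "ax": 0, "ay": 0, "az": 0, "claw": 1},
  ],
)

```text
time: 19.62
eef_pos: [0.5341, -0.0364, 0.1405]
tcp_rot: [[-0.614, -0.748, 0.254], [-0.693, 0.664, 0.282], [-0.379, -0.003, -0.925]]
force: [-0.8, -0.8, -2.6]
gripper_width: 0.25
grasp_force: 99.1
```

```bash
sleep 3; FLIP=1 TILT=22 python3 - <<'E'
from go import *
here()
print('a');nav([sc(-.045,.075,.053,.76),sc(-.045,.10,.10,.6),sc(.015,.155,.10,0),sc(.015,.155,.053,0),sc(.03,.02,.053,0),sc(.03,-.195,.053,0)],[3,4,8,4,9,14])
from h import *
save('scene','s3',(165,100,345,260),4)
E
```

```text
t 19.625 scraper in board [-0.0199  0.0405  0.0509] yaw 0.761 tilt 0.003 F [-0.8 -0.8 -2.6] grip 99.08411264419556 0.24987859523505312
a
3 x t [-0.021  0.141  0.   ] a [-0.     0.002  0.001] mid [ 0.516 -0.015  0.142] q [ 0.97  0.46 -0.94  2.17  0.11  0.47  2.45]
4 x t [-0.082  0.07  -0.094] a [0.029 0.    0.071] mid [0.5   0.02  0.178] q [ 0.96  0.29 -0.99  2.2  -0.02  0.49  2.3 ]
8 x t [-0.09   0.083  0.036] a [0.054 0.    0.133] mid [0.518 0.088 0.19 ] q [ 0.09  0.23 -0.42  2.14  0.42  0.44  0.99]
4 x t [0.044 0.    0.109] a [ 0. -0. -0.] mid [0.541 0.119 0.154] q [-0.02  0.31 -0.32  2.18  0.56  0.33  0.85]
9 x t [-0.015 -0.15   0.007] a [ 0. -0.  0.] mid [0.555 0.045 0.143] q [ 0.45  0.35 -0.5   2.15  0.42  0.32  1.28]
14 x t [ 0.    -0.154  0.   ] a [ 0. -0.  0.] mid [ 0.577 -0.137  0.143] q [ 1.    0.52 -0.71  1.97  0.35  0.43  1.78]
```

View pics/s3.png

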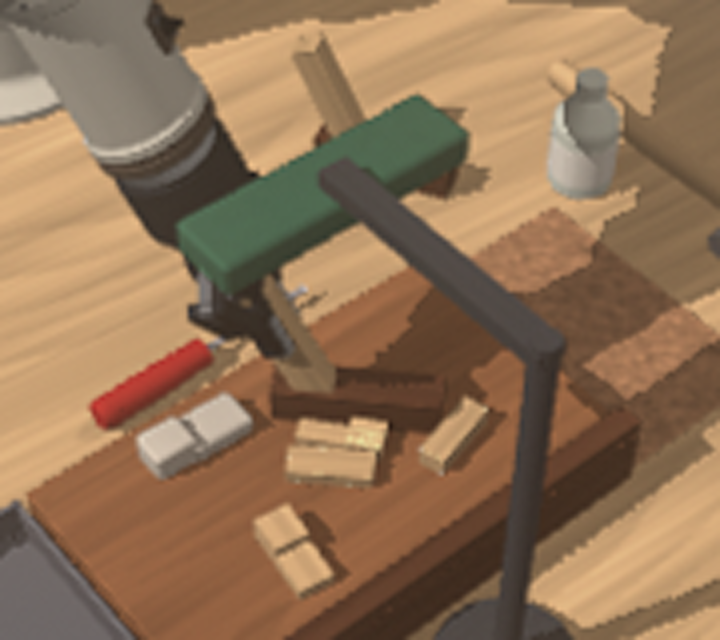

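The crop shows chip_d (340,435) pushed up against the next stick, ac2 nudged to (453,435), and the foot untouched. I back off, lift, turn square and lower at the sweep start.

Request:
jog_arm(
  series=[
    {"tx": -0.021, "ty": 0.141, "tz": 0, "ax": 0, "ay": 0.002, "az": 0, "claw": 1},
    {"tx": -0.021, "ty": 0.141, "tz": 0, "ax": 0, "ay": 0.002, "az": 0, "claw": 1},
    {"tx": -0.021, "ty": 0.141, "tz": 0, "ax": 0, "ay": 0.002, "az": 0, "claw": 1},
    {"tx": -0.082, "ty": 0.07, "tz": -0.094, "ax": 0.029, "ay": 0, "az": 0.071, "claw": 1},
    {"tx": -0.082, "ty": 0.07, "tz": -0.094, "ax": 0.029, "ay": 0, "az": 0.071, "claw": 1},
    {"tx": -0.082, "ty": 0.07, "tz": -0.094, "ax": 0.029, "ay": 0, "az": 0.071, "claw": 1},
    {"tx": -0.082, "ty": 0.07, "tz": -0.094, "ax": 0.029, "ay": 0, "az": 0.071, "claw": 1},
    {"tx": -0.09, "ty": 0.083, "tz": 0.036, "ax": 0.054, "ay": 0, "az": 0.133, "claw": 1},
    {"tx": -0.09, "ty": 0.083, "tz": 0.036, "ax": 0.054, "ay": 0, "az": 0.133, "claw": 1},
    {"tx": -0.09, "ty": 0.083, "tz": 0.036, "ax": 0.054, "ay": 0, "az": 0.133, "claw": 1},
    {"tx": -0.09, "ty": 0.083, "tz": 0.036, "ax": 0.054, "ay": 0, "az": 0.133, "claw": 1},
    {"tx": -0.09, "ty": 0.083, "tz": 0.036, "ax": 0.054, "ay": 0, "az": 0.133, "claw": 1},
    {"tx": -0.09, "ty": 0.083, "tz": 0.036, "ax": 0.054, "ay": 0, "az": 0.133, "claw": 1},
    {"tx": -0.09, "ty": 0.083, "tz": 0.036, "ax": 0.054, "ay": 0, "az": 0.133, "claw": 1},
    {"tx": -0.09, "ty": 0.083, "tz": 0.036, "ax": 0.054, "ay": 0, "az": 0.133, "claw": 1},
    {"tx": 0, "ty": 0, "tz": 0, "ax": 0, "ay": 0, "az": 0, "claw": 1},
  ],
)

```text
time: 21.68
eef_pos: [0.5387, 0.1221, 0.1902]
tcp_rot: [[-0.922, -0.089, 0.377], [-0.083, 0.996, 0.032], [-0.378, -0.002, -0.926]]
force: [-0.1, -0.6, -2.7]
gripper_width: 0.243
grasp_force: 99.2
```

```bash
sleep 3; FLIP=1 TILT=22 python3 - <<'E'
from go import *
here()
nav([sc(.015,.155,.053,0),sc(.03,.02,.053,0),sc(.03,-.195,.053,0)],[4,9,14])
E
```

```text
t 21.675 scraper in board [0.0133 0.159  0.1005] yaw 0.006 tilt 0.001 F [-0.1 -0.6 -2.7] grip 99.23448443412781 0.24250659834060814
4 x t [ 0.041 -0.009  0.111] a [0.001 0.    0.003] mid [0.54  0.12  0.155] q [-0.01  0.31 -0.35  2.2   0.63  0.32  0.77]
9 x t [-0.015 -0.15   0.007] a [-0. -0. -0.] mid [0.555 0.045 0.143] q [ 0.47  0.35 -0.53  2.17  0.49  0.3   1.21]
14 x t [ 0.    -0.154  0.   ] a [-0. -0. -0.] mid [ 0.577 -0.137  0.143] q [ 1.04  0.53 -0.76  2.    0.42  0.42  1.72]
```

Request:
jog_arm(
  series=[
    {"tx": 0.041, "ty": -0.009, "tz": 0.111, "ax": 0.001, "ay": 0, "az": 0.003, "claw": 1},
    {"tx": 0.041, "ty": -0.009, "tz": 0.111, "ax": 0.001, "ay": 0, "az": 0.003, "claw": 1},
    {"tx": 0.041, "ty": -0.009, "tz": 0.111, "ax": 0.001, "ay": 0, "az": 0.003, "claw": 1},
    {"tx": 0.041, "ty": -0.009, "tz": 0.111, "ax": 0.001, "ay": 0, "az": 0.003, "claw": 1},
    {"tx": 0, "ty": 0, "tz": 0, "ax": 0, "ay": 0, "az": 0, "claw": 1},
    {"tx": -0.015, "ty": -0.15, "tz": 0.007, "ax": 0, "ay": 0, "az": 0, "claw": 1},
    {"tx": -0.015, "ty": -0.15, "tz": 0.007, "ax": 0, "ay": 0, "az": 0, "claw": 1},
    {"tx": -0.015, "ty": -0.15, "tz": 0.007, "ax": 0, "ay": 0, "az": 0, "claw": 1},
    {"tx": -0.015, "ty": -0.15, "tz": 0.007, "ax": 0, "ay": 0, "az": 0, "claw": 1},
    {"tx": -0.015, "ty": -0.15, "tz": 0.007, "ax": 0, "ay": 0, "az": 0, "claw": 1},
    {"tx": 0, "ty": 0, "tz": 0, "ax": 0, "ay": 0, "az": 0, "claw": 1},
  ],
)

```text
time: 23.05
eef_pos: [0.5553, 0.0399, 0.1429]
tcp_rot: [[-0.923, -0.075, 0.377], [-0.07, 0.997, 0.026], [-0.378, -0.002, -0.926]]
force: [-0.0, -0.5, -1.8]
gripper_width: 0.246
grasp_force: 99.2
```

```bash
sleep 3; FLIP=1 TILT=22 python3 - <<'E'
from go import *
here()
nav([sc(.03,.02,.052,0),sc(.03,-.195,.052,0)],[5,15])
E
```

```text
t 23.05 scraper in board [0.0231 0.0748 0.0532] yaw -0.008 tilt 0.001 F [-0.  -0.5 -1.8] grip 99.19368982315063 0.24578440987392994
5 x t [-0.013 -0.11   0.008] a [-0.001  0.    -0.003] mid [0.562 0.007 0.142] q [ 0.46  0.35 -0.53  2.17  0.49  0.3   1.2 ]
15 x t [ 0.    -0.143  0.   ] a [ 0. -0.  0.] mid [ 0.576 -0.129  0.142] q [ 1.04  0.53 -0.76  2.    0.42  0.42  1.72]
```

Request:
jog_arm(
  series=[
    {"tx": -0.013, "ty": -0.11, "tz": 0.008, "ax": 0, "ay": 0, "az": -0.003, "claw": 1},
    {"tx": -0.013, "ty": -0.11, "tz": 0.008, "ax": 0, "ay": 0, "az": -0.003, "claw": 1},
    {"tx": -0.013, "ty": -0.11, "tz": 0.008, "ax": 0, "ay": 0, "az": -0.003, "claw": 1},
    {"tx": -0.013, "ty": -0.11, "tz": 0.008, "ax": 0, "ay": 0, "az": -0.003, "claw": 1},
    {"tx": -0.013, "ty": -0.11, "tz": 0.008, "ax": 0, "ay": 0, "az": -0.003, "claw": 1},
    {"tx": 0, "ty": 0, "tz": 0, "ax": 0, "ay": 0, "az": 0, "claw": 1},
  ],
)

```text
time: 23.8
eef_pos: [0.5674, -0.0141, 0.1412]
tcp_rot: [[-0.923, -0.082, 0.376], [-0.078, 0.997, 0.026], [-0.377, -0.005, -0.926]]
force: [0.6, 0.1, -2.8]
gripper_width: 0.247
grasp_force: 99.2
```

```bash
sleep 3
cat > blobs.py <<'E'
from go import *
from plan import inb,ray
from h import *
def blobs(show=True,z=.06):
    im=eyes.camera('scene'); np.save('pics/last.npy',im)
    f=im.astype(int); r,g,b_=f[...,0],f[...,1],f[...,2]
    K,Tc=P('scene'); vv,uu=np.mgrid[:384,:512]
    d=np.stack([uu,vv,np.ones_like(uu)],-1)@np.linalg.inv(K).T@Tc[:3,:3].T; o=Tc[:3,3]
    X=o+d*((z-o[2])/d[...,2:]); Xb=(X-[B[0],B[1],0])@R(B[2])
    inreg=(abs(Xb[...,0])<.125)&(Xb[...,1]>-.34)&(Xb[...,1]<.18)
    for name,m in(('chip',(r>150)&(r-b_>45)&(g>115)),('white',(r>120)&(abs(r-b_)<28)&(r+g+b_>420))):
        n,lab,stt,c=cv2.connectedComponentsWithStats((m&inreg).astype(np.uint8))
        for i in range(1,n):
            if stt[i,4]>25:
                q=Xb[lab==i]; print(name,stt[i,4],'c',q.mean(0).round(3)[:2],'min',q.min(0).round(3)[:2],'max',q.max(0).round(3)[:2])
if __name__=='__main__':
    here();blobs()
E
FLIP=1 TILT=22 python3 - <<'E'
from blobs import *
here()
im=np.load('pics/scene.npy');e=eyes.camera;
class C: pass
eyes0=e
import blobs as bb
orig=np.load('pics/scene.npy')
print('NOW');blobs()
class Fake:
    def camera(self,n):return orig
    def camera_params(self,n):return eyes.camera_params(n)
bb.eyes=Fake();print('START');bb.blobs()
nav([sc(.03,-.195,.052,0)],[15])
E
```

```text
t 23.8 scraper in board [0.0306 0.0202 0.0515] yaw -0.001 tilt 0.003 F [ 0.6  0.1 -2.8] grip 99.20633912086487 0.24654003317266343
NOW
chip 53 c [-0.106  0.139] min [-0.125  0.109] max [-0.095  0.155]
chip 81 c [-0.107  0.012] min [-0.123 -0.019] max [-0.095  0.038]
chip 60 c [-0.029  0.029] min [-0.053  0.02 ] max [0.002 0.046]
chip 697 c [ 0.024 -0.041] min [-0.045 -0.091] max [0.083 0.005]
chip 523 c [-0.11  -0.193] min [-0.125 -0.278] max [-0.088 -0.102]
chip 50 c [ 0.067 -0.339] min [ 0.009 -0.34 ] max [ 0.124 -0.337]
START
chip 141 c [-0.063  0.077] min [-0.091  0.049] max [-0.033  0.106]
chip 43 c [-0.102  0.008] min [-0.112 -0.019] max [-0.096  0.029]
chip 143 c [0.032 0.076] min [0.016 0.045] max [0.052 0.109]
chip 517 c [-0.111 -0.193] min [-0.125 -0.278] max [-0.088 -0.102]
chip 161 c [ 0.007 -0.002] min [-0.016 -0.033] max [0.029 0.029]
chip 228 c [ 0.051 -0.072] min [ 0.017 -0.091] max [ 0.083 -0.052]
chip 42 c [ 0.072 -0.339] min [ 0.023 -0.34 ] max [ 0.124 -0.337]
15 x t [ 0.    -0.144  0.   ] a [-0.  0.  0.] mid [ 0.577 -0.128  0.142] q [ 1.03  0.53 -0.75  2.    0.41  0.42  1.72]
```

```bash
FLIP=1 TILT=22 python3 - <<'E'
from blobs import *
im=np.load('pics/last.npy')
for x in np.arange(.10,-.101,-.006):
    s_=''
    for y in np.arange(.05,-.13,-.004):
        u,v=proj('scene',toW((x,y,0))+[0,0,.062]).round().astype(int); r,g,b_=map(int,im[v,u])
        s_+='#' if r>150 and r-b_>45 and g>115 else 'W' if r>110 and abs(r-b_)<30 else 'g' if g>r else '.' if r<90 else ','
    print(f'{x:+.3f}',s_)
E
```

```text
+0.100 ,,,,,,,,,,,,,,,,,,,,,,,,,,,,,,,,,,,,,,,,,,,,,
+0.094 ,,,,,,,,,,,,,,,,,,,,,,,,,,,,,,,,,,,,,,,,,,,,,
+0.088 ,,,,,,,,,,,,,,,,,,,,,,,,,,,,,,,,,,,,,,,,,,,,,
+0.082 ,,,,,,,,,,,,,,,,,,,,,,,,,,,,,#######,,,,,,,,,
+0.076 ,,,,,,,,,,,,,,,,,,,,,,,,,,,,########,,,,,,,,,
+0.070 ,,,,,,,,,,,,,,,,,,,,,,,,,,,,#######,,,,,,,,,,
+0.064 ,,,,,,,,,,,,,,,,,,,,,,,,,,,.########,,,,,,,,,
+0.058 ,,,,,,,,,,,,,,,,,,,,,,,,,,,,#######,,,,,,,,,,
+0.052 ,#,,,,,,,,,,,,,,,,,,,,,,,,,,,,,####,,,,,,,,,,
+0.046 ##,,,,,,,,,,,,,,,,,,,,,,,,,########,,,,,,,,,,
+0.040 ##,,,,,,,,,,,,,,,,,,,,,,,,#########,,,,,,,,,,
+0.034 ##,,,,,,,,,,,,,,,,,,,,,,,,########,,,,,,,,,,,
+0.028 #,,,,,.####,,,,,,,,,,,,,,,########,,,,,,,,,,,
+0.022 ,,,,,.,#######,,,,,,,,,,,,#######,,,,,,,,,,,,
+0.016 ,,,,,,###########,,,,,,,,,,,,,,,,,,,,,,,,,,,,
+0.010 ,,,,,,#############,#,,,,,,,,,,,,,,,,,,,,,,,,
+0.004 ,,,,,,,,##############,,,,,,,,,,,,,,,,,,,,,,,
-0.002 ,,,,,,,,,,,,#########,,,,,,,,,,,,,,,,,,,,,,,,
-0.008 ,,,,,,,,,,,,,,######,,,,,,,,,,,,,,,,,,,,,,,,,
-0.014 ,,,,,,,,,,,,,,,,,#,,,,,,,,,,,,,,,,,,,,,,,,,,,
-0.020 ,,,,,,,,,,,,,,,,,,,,,,,,,,,,,,,,,,,,,,,,,,,,,
-0.026 ,,,,,,,,,,,,,,,,,,,,,,,,,,,,,,,,,,,,,,,,,,,,,
-0.032 ,,,,,,,,,,,,,,,,,,,,,,,,,,,,,,,,,,,,,,,,,,,,,
-0.038 ,,,,,,,,,,,,,,,,,,,,,,,,,,,,,,,,,,,,,,,,,,,,,
-0.044 ,,,,,,,,,,,,,,,,,,,,,,,,,,,,,,.,,,,,,,,,,,,,,
-0.050 ,,,,,,,,,,,,,,,,,,,,WWWWWWWW,WW,,W,,,W,,,,,,,
-0.056 ,,,,,,,,,,,,,,,,,,,,,,,,,,,,,WWW,WWW,,W,,,,,,
-0.062 ,,,,,,,,,,,,,,,,,,,,,,,,,,,,,WWW,,,,,,,,,,,,,
-0.068 ,,,,,,,,,,,,,,,,,,,,,,,,,,,,,WW,,,,,,,,,#,,,,
-0.074 #,,,,,,,,,,,,,,,,,,,,,,,,,,,,W,,,,,,,,,W,,,,,
-0.080 #,,,,,,,,,,,,,,,,,,#,,,,W,,,WW,,,,,,,,,,,,,,,
-0.086 #,,,,,,,,,,,,,,,,,,,,,,,,#,,,##,,,,,,#,,,,,,,
-0.092 ,,,,,,,,,,,,,,,,,,,,,,,,,,,,,,,,,,,#,,,,,,,,,
-0.098 ,,,,,,,###########,,,##,,,,,,,,,,,,,,,,######
```

```bash
cat > amap.py <<'E'
from blobs import *
def amap(y0,y1,z=.062,x0=.10,x1=-.101):
    im=eyes.camera('scene')
    for x in np.arange(x0,x1,-.006):
        s_=''
        for y in np.arange(y0,y1,-.004):
            u,v=proj('scene',toW((x,y,0))+[0,0,z]).round().astype(int); r,g,b_=map(int,im[v,u])
            s_+='#' if r>150 and r-b_>45 and g>115 else 'W' if r>110 and abs(r-b_)<30 else 'g' if g>r else '.' if r<85 else ','
        print(f'{x:+.3f}',s_)
E
FLIP=1 TILT=22 python3 -c "
from amap import *
amap(.05,-.13)"
```

```text
+0.100 ,,,,,,,,,,,,,,,,,,,,,,,,,,,,,,,,,,,,,,,,,,,,,
+0.094 ,,,,,........,,,,,,,,,,,,,,,,,,,,,,,,,,,,,,,,
+0.088 ,,,........,,,,,,,,,,,,,,,,,,,,,,,,,,,,,,,,,,
+0.082 ,,,,,.,,,.,,,,,,,,,,,,,,,,,,,#######,,,,,,,,,
+0.076 ,,,,,,,,,,,,,,,,,,,,,,,,,,,,########,,,,,,,,,
+0.070 ,,,,,,,,,,,,,,,,,,,,,,,,,,,,#######,,,,,,,,,,
+0.064 ,,,,,,,,,,,,.,,,,,,,,,,,,,,,########,,,,,,,,,
+0.058 ,,,,,,,,,,,.,#,####,,###,,#,########,,,,,,,,,
+0.052 ,,,,,,,,,,,.##############,,,,,####,,,,,,,,,,
+0.046 ,,,,,,,,,,,,#######################,,,,,,,,,,
+0.040 ,,,,,,,,,,,,########,##############,,,,,,,,,,
+0.034 ,,,,,,,,,,,,,,,,,,,,,,,,,,########,,,,,,,,,,,
+0.028 ,,,,,,,,,,,,,.,,,,#################,,,,,,,,,,
+0.022 ,,,,,,,,,,,,.,,,,,#######,########,,,,,,,,,,,
+0.016 ,,,,,,,,,,,,#,###########,,,,,,,,,,,,,,,,,,,,
+0.010 ,,,,,,,,,,,,,#############,,,,,,,,,,,,,,,,,,,
+0.004 ,,,,,,,,,,,,#############,,,,,,,,,,,,,,,,,,,,
-0.002 ,,,,,,,#,,,.##############,,,,,,,,,,,,,,,,,,,
-0.008 ,,,,,,##,,,.,,############,,,,,,,,,,,,,,,,,,,
-0.014 ,,,,,,###,,,.,############,,,,,,,,,,,,,,,,,,,
-0.020 ,,,,,###,,,,.,,###########,,,,,,,,,,,,,,,,,,,
-0.026 ,,,,,###,,,,,,############,,,,,,,,,,,,,,,,,,,
-0.032 ,,,####,,,,,,,######,,,,,,,,,,,,,,,,,,,,,,,,,
-0.038 ,,,####,,,,,,,,#####,,,,,,,,,,,,,,,,,,,,,,,,,
-0.044 ,,####,,,,,,,,,#,,,,,,,,,,,,,,,,,,,,,,,,,,,,,
-0.050 ,,,,#,,,,,,,,,,,,,,,WWWWWWWWWWW,WWWWWWW,,,,,,
-0.056 ,,,W,,,,,,,,,,,,,,,,,,,,,,,,,WWWWWWWWWW,,,,,,
-0.062 #,W,.,,,,,,,,,,,,,,,,,,,,,,,,WW,,,,,,,,,,,,,,
-0.068 ,,W..,,,,,,,,,,,,,,,,,,,,,,,,WW,,,,,,,,,#,,,,
-0.074 ,,...,,,,,,,,,,,,,,,,,,,,,,,,W,,,,,,,,,,,,,,,
-0.080 ,....,,,,,,,,,,,,,,#,,,,,,,,,W,,,,,,,,,,,,,,,
-0.086 ....,,,,,,,,,,,,,,,,,,,,,#,,###,,,,,,#,,,,,,,
-0.092 ...,,,,,,,,,,,,,,,,,,,,,,,,,,,,,,,,#,,,,,,,,,
-0.098 ..,###############,,,##,,,,,,,,,,,,,,,,######
```

The map shows chip_d lying along the block face, reaching x = -44 mm, with the foot's edge at x ≈ -48 mm. That is too tight to sweep past. I'll back off, yaw the block about 40°, and nudge chip_d further in first.

```bash
FLIP=1 TILT=22 python3 - <<'E'
from go import *
here()
nav([sc(0,.07,.053,0),sc(-.028,.043,.053,.70),sc(-.004,.023,.053,.70),sc(-.02,.06,.053,.6),sc(.025,.06,.053,0),sc(.03,-.195,.052,0)],[4,8,4,3,7,16])
E
```

```text
t 23.9 scraper in board [0.0304 0.0216 0.0515] yaw 0.001 tilt 0.002 F [-0.7  0.6 -2.4] grip 99.20597076416016 0.24655243572029747
4 x t [ 0.069  0.121 -0.033] a [-0.001  0.     0.001] mid [0.541 0.021 0.142] q [ 0.3   0.29 -0.46  2.24  0.51  0.28  1.07]
8 x t [ 0.039 -0.072 -0.016] a [-0.063 -0.    -0.155] mid [ 0.522 -0.007  0.143] q [ 1.12  0.59 -1.12  2.15  0.47  0.51  2.1 ]
4 x t [-0.013 -0.077  0.005] a [-0. -0.  0.] mid [ 0.543 -0.046  0.143] q [ 1.1   0.63 -1.1   2.08  0.48  0.55  2.12]
3 x t [-0.032  0.149  0.013] a [0.024 0.    0.059] mid [ 0.533 -0.024  0.143] q [ 1.02  0.53 -1.06  2.18  0.45  0.44  1.96]
7 x t [-0.059  0.027  0.024] a [0.062 0.    0.152] mid [0.542 0.012 0.143] q [ 0.31  0.33 -0.46  2.18  0.5   0.3   1.1 ]
16 x t [-0.003 -0.159  0.002] a [-0. -0. -0.] mid [ 0.573 -0.118  0.142] q [ 1.02  0.53 -0.74  2.    0.4   0.42  1.73]
```

Request:
jog_arm(
  series=[
    {"tx": 0.069, "ty": 0.121, "tz": -0.033, "ax": 0, "ay": 0, "az": 0, "claw": 1},
    {"tx": 0.069, "ty": 0.121, "tz": -0.033, "ax": 0, "ay": 0, "az": 0, "claw": 1},
    {"tx": 0.069, "ty": 0.121, "tz": -0.033, "ax": 0, "ay": 0, "az": 0, "claw": 1},
    {"tx": 0.069, "ty": 0.121, "tz": -0.033, "ax": 0, "ay": 0, "az": 0, "claw": 1},
    {"tx": 0.039, "ty": -0.072, "tz": -0.016, "ax": -0.063, "ay": 0, "az": -0.155, "claw": 1},
    {"tx": 0.039, "ty": -0.072, "tz": -0.016, "ax": -0.063, "ay": 0, "az": -0.155, "claw": 1},
    {"tx": 0.039, "ty": -0.072, "tz": -0.016, "ax": -0.063, "ay": 0, "az": -0.155, "claw": 1},
    {"tx": 0.039, "ty": -0.072, "tz": -0.016, "ax": -0.063, "ay": 0, "az": -0.155, "claw": 1},
    {"tx": 0.039, "ty": -0.072, "tz": -0.016, "ax": -0.063, "ay": 0, "az": -0.155, "claw": 1},
    {"tx": 0.039, "ty": -0.072, "tz": -0.016, "ax": -0.063, "ay": 0, "az": -0.155, "claw": 1},
    {"tx": 0.039, "ty": -0.072, "tz": -0.016, "ax": -0.063, "ay": 0, "az": -0.155, "claw": 1},
    {"tx": 0, "ty": 0, "tz": 0, "ax": 0, "ay": 0, "az": 0, "claw": 1},
  ],
)

```text
time: 25.4
eef_pos: [0.5223, -0.0237, 0.143]
tcp_rot: [[-0.711, -0.641, 0.29], [-0.595, 0.767, 0.238], [-0.375, -0.004, -0.927]]
force: [0.0, 0.8, -2.6]
gripper_width: 0.245
grasp_force: 99.3
```

```bash
sleep 3; FLIP=1 TILT=22 python3 - <<'E'
from go import *
here()
nav([sc(-.028,.043,.053,.70),sc(-.004,.023,.052,.70)],[2,4])
from amap import *
amap(.08,-.13)
E
```

```text
t 25.4 scraper in board [-0.0255  0.0473  0.0532] yaw 0.613 tilt 0.003 F [ 0.   0.8 -2.6] grip 99.2583167552948 0.24549449578815535
2 x t [ 0.022 -0.035 -0.007] a [-0.032 -0.003 -0.077] mid [ 0.523 -0.032  0.143] q [ 1.1   0.58 -1.09  2.13  0.4   0.52  2.17]
4 x t [-0.012 -0.077  0.008] a [ 0. -0.  0.] mid [ 0.543 -0.046  0.142] q [ 1.08  0.62 -1.06  2.06  0.42  0.55  2.19]
+0.100 ,,,,,,,,,,,,,,,,,,,,,,,,,,,,,,,,,,,,,,,,,,,,,,,,,,,,,
+0.094 ,,,,,,,,,,,,,,,,,,,,,,,,,,,,,,,,,,,,,,,,,,,,,,,,,,,,,
+0.088 ,,,,,,,,,,,,,,,,,,,,,,,,,,,,,,,,,,,,,,,,,,,,,,,,,,,,,
+0.082 ,,,,,,,,,,,,,,,,,,,,,,,,,,,,,,,,,,,,########,,,,,,,,,
+0.076 ,,,,,,,,,,,,,,,,,,,,,,,,,,,,,,,,,,,,#######,,,,,,,,,,
+0.070 ,,,,,,,,,,,,,,,,,,,,,,,,,,,,,,,,,,,,#######,,,,,,,,,,
+0.064 ,,,,,,,,,,,,,,,,,,,,,,,,,,,,,,,,,,,########,,,,,,,,,,
+0.058 ,,,,,,,,,,,,,,,,,,,##,##,,###,,###,########,,,,,,,,,,
+0.052 ,,,,,,,,,,,,,,,,,,,###############,,,#,,###,,,,,,,,,,
+0.046 ,,,,,,,,,,,,,,,,,,,,####################,#,,,,,,,,,,,
+0.040 ,,,,,,,,,,,,,,,,,,,#######################,,,,,,,,,,,
+0.034 ,,,.,,,,,,,,,,,,,,,,,,,,,,,,,,,,,,########,,,
[... 650 characters left out ...]
####,,,,,,,,,,,,,,,,,,,,,,,,,
-0.038 ,,,,,,,,,,,.......,,,,#####,,,,,,,,,,,,,,,,,,,,,,,,,,
-0.044 ,,,,,,,.,,,,......,,,,,#,,,,,,,,,,,,,,,,,,,,,,,,,,,,,
-0.050 ,,,,....,,,,,,,,....,,,,,,,,WWWWWWWWWWW,WWWWWWW,,,,,,
-0.056 ,,,,,,,,,,,,,,,.,,...,,,,,,,,,,,,,,,WWWWWWWWWWW#,,,,,
-0.062 ,,,,,,,,,,,,,,,,.,..,,,,,,,,,,,,,,,,,W,,,,,,,,W#,,,,,
-0.068 ,,,,,,,,,,,,,,,,,..,,,,,,,,,,,,,,,,,WW,,,,,,,,W#,,,,,
-0.074 ,,,,,,,,,,,,,,,,,.,,,,,,,,,,,,,,,,,,W,,,,,,,,,,,,,,,,
-0.080 ,,,,,,,,,,,,,#,,,,,,,,,,,,##,,,,,,,,WW,,,,,,,,#,,,,,,
-0.086 ,,,,,,,,,,,,,,,,,,,,,,,,,,,,#,,,,,##,#,,,,,,,#,,,,,,,
-0.092 ,,,,,,,,,,,,#,,,,,,,,,,,,,,,,,,,,,,,,,,,,,,,#,,,,,,,,
-0.098 ###,,,,,,,,,##############,,##,,,,,,,,,,,,,,,,#######
```

Request:
jog_arm(
  series=[
    {"tx": 0.022, "ty": -0.035, "tz": -0.007, "ax": -0.032, "ay": -0.003, "az": -0.077, "claw": 1},
    {"tx": 0.022, "ty": -0.035, "tz": -0.007, "ax": -0.032, "ay": -0.003, "az": -0.077, "claw": 1},
    {"tx": -0.012, "ty": -0.08, "tz": 0.006, "ax": 0, "ay": 0, "az": 0, "claw": 1},
    {"tx": -0.012, "ty": -0.08, "tz": 0.006, "ax": 0, "ay": 0, "az": 0, "claw": 1},
    {"tx": -0.012, "ty": -0.08, "tz": 0.006, "ax": 0, "ay": 0, "az": 0, "claw": 1},
    {"tx": -0.012, "ty": -0.08, "tz": 0.006, "ax": 0, "ay": 0, "az": 0, "claw": 1},
    {"tx": 0, "ty": 0, "tz": 0, "ax": 0, "ay": 0, "az": 0, "claw": 1},
  ],
)

```text
time: 26.32
eef_pos: [0.5508, -0.0511, 0.1428]
tcp_rot: [[-0.654, -0.706, 0.27], [-0.655, 0.708, 0.264], [-0.378, -0.004, -0.926]]
force: [0.3, -0.6, -1.7]
gripper_width: 0.245
grasp_force: 99.2
```

```bash
sleep 3; FLIP=1 TILT=22 python3 - <<'E'
from go import *
here()
nav([sc(-.02,.06,.053,.6),sc(.025,.07,.053,0),sc(.03,-.195,.052,0)],[3,7,16])
from amap import *
amap(.04,-.13)
E
```

```text
t 26.325 scraper in board [-0.0023  0.0218  0.0531] yaw 0.701 tilt 0.002 F [ 0.3 -0.6 -1.7] grip 99.23829317092896 0.24450631854733046
3 x t [-0.031  0.156  0.012] a [0.023 0.001 0.06 ] mid [ 0.534 -0.024  0.143] q [ 1.01  0.51 -1.02  2.15  0.38  0.45  2.05]
7 x t [-0.064  0.041  0.026] a [0.062 0.    0.152] mid [0.541 0.018 0.143] q [ 0.28  0.33 -0.42  2.17  0.44  0.31  1.16]
16 x t [-0.003 -0.166  0.002] a [ 0. -0. -0.] mid [ 0.573 -0.113  0.142] q [ 1.    0.52 -0.7   1.97  0.33  0.43  1.81]
+0.100 ,,,,,,,,,,,,,,,,,,,,,,,,,,,,,,,,,,,,,,,,,,,
+0.094 ,,,,,,,,,,,,,,,,,,,,,,,,,,,,,,,,,,,,,,,,,,,
+0.088 ,,,,,,,,,,,,,,,,,,,,,,,,,,,,,,,,,,,,,,,,,,,
+0.082 ,,,,,,,,,,,,,,,,,,,,,,,,,,########,,,,,,,,,
+0.076 ,,,,,,,,,,,,,,,,,,,,,,,,,,#######,,,,,,,,,,
+0.070 ,,,,,,,,,,,,,,,,,,,,,,,,,,#######,,,,,,,,,,
+0.064 ,,,,,,,,,,,,,,,,,,,,,,,,,########,,,,,,,,,,
+0.058 ,,,,,,,,,##,##,,###,,###,########,,,,,,,,,,
+0.052 ,,,,,,,,,###############,,,#,,###,,,,,,,,,,
+0.046 ..,,,,,,,,####################,#,,,,,,,,,,,
+0.040 ...,,,,,,#######################,,,,,,,,,,,
+0.034 ....,,,,,,,,,,##,,####,,########,
[... 432 characters left out ...]
,,,......#########,,,,,,,,,,,,,,,,,,,
-0.026 ,....,,,,,,....,###,,,,,,,,,,,,,,,,,,,,,,,,
-0.032 ,,..,,,,,,,,......,,,,,,,,,,,,,,,,,,,,,,,,,
-0.038 ,,,,,,,,,,,,,,...,,,,,,,,,,,,,,,,,,,,,,,,,,
-0.044 ,,,,,,,,,,,,,,..,,,,,,,,W,,,,,,,,,,,,,,,,,,
-0.050 ,,,,,,,,,,,,,,,,,,WWWWWW,WWWW,WWWWWWW,,,,,,
-0.056 ,,,,,,,,,,,,,,,,,W,,,,,,,,WWWWWWWWWWW#,,,,,
-0.062 ,,,,,,,,,,,,,,,,,,,,,,,,,,,W,W,,,,,,W#,,,,,
-0.068 ,,,,,,,,,,,,,,,,,,,,,,,,,,WW,,,,,,,,W#,,,,,
-0.074 ,,,,,,,...,,,,,,,,,,,,,,,,W,,,,,,,,,W,,,,,,
-0.080 ,,,,,,,....,,,,,##,,,,,,,,WW,,,,,,,,#,,,,,,
-0.086 ,,,,,,,....,,,,,,,#,,,,,##,#,,,,,,,#,,,,,,,
-0.092 ,,,,,,.....,,,,,,,,,,,,,,,,,,,,,,,#,,,,,,,,
-0.098 ,,,,,,.....#####,,##,,,,,,,,,,,,,,,,#######
```

Chip_d now reaches only x = -26 mm and the foot is unmoved. I square up behind the chips and sweep.

Request:
jog_arm(
  series=[
    {"tx": -0.031, "ty": 0.156, "tz": 0.012, "ax": 0.023, "ay": 0, "az": 0.06, "claw": 1},
    {"tx": -0.031, "ty": 0.156, "tz": 0.012, "ax": 0.023, "ay": 0, "az": 0.06, "claw": 1},
    {"tx": -0.031, "ty": 0.156, "tz": 0.012, "ax": 0.023, "ay": 0, "az": 0.06, "claw": 1},
    {"tx": -0.064, "ty": 0.041, "tz": 0.026, "ax": 0.062, "ay": 0, "az": 0.152, "claw": 1},
    {"tx": -0.064, "ty": 0.041, "tz": 0.026, "ax": 0.062, "ay": 0, "az": 0.152, "claw": 1},
    {"tx": -0.064, "ty": 0.041, "tz": 0.026, "ax": 0.062, "ay": 0, "az": 0.152, "claw": 1},
    {"tx": -0.064, "ty": 0.041, "tz": 0.026, "ax": 0.062, "ay": 0, "az": 0.152, "claw": 1},
    {"tx": -0.064, "ty": 0.041, "tz": 0.026, "ax": 0.062, "ay": 0, "az": 0.152, "claw": 1},
    {"tx": -0.064, "ty": 0.041, "tz": 0.026, "ax": 0.062, "ay": 0, "az": 0.152, "claw": 1},
    {"tx": -0.064, "ty": 0.041, "tz": 0.026, "ax": 0.062, "ay": 0, "az": 0.152, "claw": 1},
    {"tx": 0, "ty": 0, "tz": 0, "ax": 0, "ay": 0, "az": 0, "claw": 1},
  ],
)

```text
time: 27.75
eef_pos: [0.5569, 0.0385, 0.1429]
tcp_rot: [[-0.922, -0.088, 0.378], [-0.082, 0.996, 0.032], [-0.379, -0.002, -0.925]]
force: [-0.5, 0.0, -2.9]
gripper_width: 0.245
grasp_force: 99.3
```

```bash
sleep 3; FLIP=1 TILT=22 python3 - <<'E'
from go import *
here()
nav([sc(.031,.06,.053,0),sc(.031,-.195,.052,0)],[2,17])
E
```

```text
t 27.75 scraper in board [0.0246 0.0741 0.0533] yaw 0.005 tilt 0.002 F [-0.5  0.  -2.9] grip 99.26043391227722 0.24492806536369185
2 x t [-0.03  -0.069  0.013] a [0.003 0.002 0.004] mid [0.565 0.025 0.143] q [ 0.29  0.33 -0.44  2.18  0.48  0.3   1.12]
17 x t [ 0.    -0.15   0.001] a [-0. -0.  0.] mid [ 0.576 -0.109  0.142] q [ 1.01  0.52 -0.73  2.    0.38  0.42  1.75]
```

Request:
jog_arm(
  series=[
    {"tx": -0.03, "ty": -0.069, "tz": 0.013, "ax": 0.003, "ay": 0.002, "az": 0.004, "claw": 1},
    {"tx": -0.03, "ty": -0.069, "tz": 0.013, "ax": 0.003, "ay": 0.002, "az": 0.004, "claw": 1},
    {"tx": 0, "ty": -0.15, "tz": 0.001, "ax": 0, "ay": 0, "az": 0, "claw": 1},
    {"tx": 0, "ty": -0.15, "tz": 0.001, "ax": 0, "ay": 0, "az": 0, "claw": 1},
    {"tx": 0, "ty": -0.15, "tz": 0.001, "ax": 0, "ay": 0, "az": 0, "claw": 1},
    {"tx": 0, "ty": -0.15, "tz": 0.001, "ax": 0, "ay": 0, "az": 0, "claw": 1},
    {"tx": 0, "ty": -0.15, "tz": 0.001, "ax": 0, "ay": 0, "az": 0, "claw": 1},
    {"tx": 0, "ty": -0.15, "tz": 0.001, "ax": 0, "ay": 0, "az": 0, "claw": 1},
    {"tx": 0, "ty": 0, "tz": 0, "ax": 0, "ay": 0, "az": 0, "claw": 1},
  ],
)

```text
time: 28.88
eef_pos: [0.5716, -0.0705, 0.1421]
tcp_rot: [[-0.924, -0.072, 0.375], [-0.068, 0.997, 0.025], [-0.376, -0.003, -0.927]]
force: [-1.3, -0.4, -2.6]
gripper_width: 0.244
grasp_force: 99.2
```

```bash
sleep 3; FLIP=1 TILT=22 python3 - <<'E'
from go import *
here()
nav([sc(.031,-.195,.052,0)],[11])
from amap import *
amap(.0,-.20)
E
```

```text
t 28.875 scraper in board [ 0.0299 -0.0367  0.0523] yaw -0.011 tilt 0.001 F [-1.3 -0.4 -2.6] grip 99.22220706939697 0.244333859667027
11 x t [-0.001 -0.144  0.001] a [-0.001 -0.    -0.002] mid [ 0.579 -0.157  0.142] q [ 1.    0.52 -0.71  1.99  0.36  0.42  1.77]
+0.100 ,,,,,,,,,,,,,,,,,,,,,,,,,,,,,,,,,,,,,,,,,,,,,,,,,,
+0.094 ,,,,,,,.......,,,,,,,,,,,,,,,,,,,,,,,,,,,,,,,,,,W,
+0.088 ,,,,,,........,,,,,,,,,,,,,,,,,,,,,,,,,,,,,,,,,.W,
+0.082 ,,,,.,,...,,.,,,,,,,,,,,,,,,,#######,,,,,,,,,,,,W,
+0.076 ,,,,,,,,,,,,,,,,,,,,,,,,,,,,,#######,,,,,,,,,,,,W,
+0.070 ,,,,,,,,,,,,,,,,,,,,,,,,,,,,,#######,,,,,,,,,,,,W,
+0.064 ,,,,,,,,,,,,,,.,,,,,,,,,,,,,,########,,,,,,,,,,,W,
+0.058 ,,,,,,,,,,,,,.,,##,,,##,,,###########,,,,,,,,,,,,,
+0.052 ,,,,,,,,,,,,,,##############,,,,,,,#,,,,,,,,,,,,W,
+0.046 ,,,,,,,,,,,,,,######################,,,,,,,,,,,.W,
+0.040 ,,,,,,,,,,,,,,######################,,,,,,,,,,,,,,
+0.034 ,,,,,,,,,,,,,,.,,,,,,,,,,,,,########,,,,,,,,,,,,W,
+0.028 ,,,,,,,,,,,,,,.,,,,,,###############,,,,,,,,,,,,W,
+0.022 ,,,,,,,,,,,,,,,####################,,,,,,,,,,,,,W,
+0.016 ,,,,,,,,,,,,,,#####
[... 433 characters left out ...]
,,W,
-0.032 ,,,,,,,##,,,,,,#####,,#,,,,,,,,,,,,,,,,,,,,,,,,,W,
-0.038 ,,,,,,###,,,,,,,,#,,,,,,,,,,,,,,,,,,,,,,,,,,,,,,,,
-0.044 ,,,,,###,,,,,,W,,,,,,,,,,,,,,,,,,,,,,,,,,,,,,,,,,,
-0.050 ,,,,#,,#,WWWWWWWWWW,WWWWWWW#,,,,,,,,,,,,,,,,,,,,W,
-0.056 ,,,,#,WW,,,,,,,,WWWWWWWWWWW#,,,,,,,,,,,,,,,,,,,,W,
-0.062 ,,,,,W.,,,,,,,,,,W,W,,,,,,W#,,,,,,,,,,,,,,,,,,,,W,
-0.068 ,,,,W,..,,,,,,,,WW,,,,,,,,W#,,,,,,,,,,,,,,,,,,,,,,
-0.074 ,,,,W...W,,,,,,,W,,,,,,,,,W,,,,,,,,,,,,,,,,,,,,,W,
-0.080 ,#,,,...W,,,,,,,WW,,,,,,,,#,,,,,,,,,,,,,,,,,,,,,W,
-0.086 ,,,,...,#,,,,,####,,,,,,,#,,,,,,,,,,,,,,,,,,,,,#W.
-0.092 ,,,....,,,,,,,,,,,,,,,,,#,,,,,,,,,,,,,,,,,,,,,##W,
-0.098 ,.....,,##,,,,,,,,,,,,,,,,########################
```

Request:
jog_arm(
  series=[
    {"tx": -0.001, "ty": -0.144, "tz": 0.001, "ax": 0, "ay": 0, "az": -0.002, "claw": 1},
    {"tx": -0.001, "ty": -0.144, "tz": 0.001, "ax": 0, "ay": 0, "az": -0.002, "claw": 1},
    {"tx": -0.001, "ty": -0.144, "tz": 0.001, "ax": 0, "ay": 0, "az": -0.002, "claw": 1},
    {"tx": -0.001, "ty": -0.144, "tz": 0.001, "ax": 0, "ay": 0, "az": -0.002, "claw": 1},
    {"tx": -0.001, "ty": -0.144, "tz": 0.001, "ax": 0, "ay": 0, "az": -0.002, "claw": 1},
    {"tx": -0.001, "ty": -0.144, "tz": 0.001, "ax": 0, "ay": 0, "az": -0.002, "claw": 1},
    {"tx": -0.001, "ty": -0.144, "tz": 0.001, "ax": 0, "ay": 0, "az": -0.002, "claw": 1},
    {"tx": -0.001, "ty": -0.144, "tz": 0.001, "ax": 0, "ay": 0, "az": -0.002, "claw": 1},
    {"tx": -0.001, "ty": -0.144, "tz": 0.001, "ax": 0, "ay": 0, "az": -0.002, "claw": 1},
    {"tx": -0.001, "ty": -0.144, "tz": 0.001, "ax": 0, "ay": 0, "az": -0.002, "claw": 1},
    {"tx": -0.001, "ty": -0.144, "tz": 0.001, "ax": 0, "ay": 0, "az": -0.002, "claw": 1},
    {"tx": -0.001, "ty": -0.144, "tz": 0.001, "ax": 0, "ay": 0, "az": -0.002, "claw": 1},
    {"tx": 0, "ty": 0, "tz": 0, "ax": 0, "ay": 0, "az": 0, "claw": 1},
  ],
)

```text
time: 30.55
eef_pos: [0.5876, -0.2413, 0.1425]
tcp_rot: [[-0.923, -0.086, 0.376], [-0.083, 0.996, 0.025], [-0.377, -0.008, -0.926]]
force: [-1.1, -0.3, -2.9]
gripper_width: 0.247
grasp_force: 99.2
```

```bash
sleep 3; FLIP=1 TILT=22 python3 - <<'E'
from go import *
here()
nav([sc(.02,-.17,.10,0),sc(.02,.10,.10,0),sc(0,.257,.08,-.1),sc(0,.257,.009,-.1)],[4,14,8,5])
from amap import *
amap(-.10,-.345,z=.03,x0=.12,x1=-.12)
E
```

```text
t 30.55 scraper in board [ 0.0319 -0.208   0.0527] yaw 0.004 tilt 0.005 F [-1.1 -0.3 -2.9] grip 99.22522187232971 0.246703558662575
4 x t [-0.017  0.094 -0.121] a [-0.002 -0.     0.003] mid [ 0.576 -0.214  0.178] q [ 1.05  0.42 -0.78  2.    0.26  0.49  1.81]
14 x t [-0.     0.193 -0.   ] a [-0. -0. -0.] mid [ 0.56  -0.051  0.19 ] q [ 0.37  0.25 -0.6   2.15  0.44  0.42  1.09]
8 x t [0.04  0.202 0.01 ] a [0.009 0.    0.022] mid [0.528 0.164 0.177] q [-0.19  0.31 -0.44  2.12  0.74  0.52  0.36]
5 x t [0.054 0.    0.132] a [-0.  0.  0.] mid [0.517 0.225 0.127] q [-0.33  0.43 -0.28  2.16  0.98  0.39  0.1 ]
+0.120 .................................................,....,...,###
+0.114 ..,...............,..,,,,W,W,,W,WWWW,WWWW,WWWW,WWWW,W,,,,W,###
+0.108 .....................W.,WWWWWW,,,WWWWWWWWWWWWWWWWW.......W,###
+0.102 ,,,,,,,,,,,,,,,,,,,,.,.,W.........,WWWWWWWWWWWWWW,,......,,###
+0.096 ,,,,,,,,,,,,,,,,,,,,...,W,....,,,,,,WWWWWWWWWWWWWW,......W,###
+0.090 ,,,,,,,,,,,,,,,,,,,....,WW...#######WWWWWWWWWWWWWW,......,W###
+0.084 ,,,,,,,,,,,,,,,,,,,....,,,,..#######,WWWWWWWWWWWWW,......,,,##
+0
[... 1607 characters left out ...]

-0.060 ,,,,,,,,,,,,,,,,,,,,,,,,##,,,WWWWWWWWWWWWWWWWWWWW,.........,#,
-0.066 ,,,,,,,,,,,,,,,,,,,,,,,,##WWWWWWWWWWWWWWWWWWWWWWW,.........###
-0.072 ,,,,,,,,,,,,,,,,,W,,,,,,,,WWWWWWWWWWWWWWWWWWWWWWWW,........###
-0.078 ,,,,,,,,,,,,,,,,W.,,,,,,,WWWWWWWWWWWWWWWWWWWWWWWWW,........###
-0.084 ,,,,,,,,,,,,,,,.,,,,,,,,,W..,,,,,,,W.,,,W,,,,,,,,,W.......,##,
-0.090 ,,,,,,,,,,,,,,.,,,,,,,#,,,.................................##.
-0.096 ,,,,,,,,,,,,,..,,,,,,,,,W................................,,##.
-0.102 ,,,,,,,,,,,,,..,,,,,,,,,..................................,#,.
-0.108 ,,,,,,,,,,,,,.,,,,,,,,,,.................................W,,,.
-0.114 ,,,,,,,,,,,,..,,,,,,,,,....,,..,,.,,,,,.,,,,W,,,.,,,,,.W,,,,,,
```

Request:
jog_arm(
  series=[
    {"tx": -0.045, "ty": 0, "tz": -0.11, "ax": 0, "ay": 0, "az": 0, "claw": 1},
    {"tx": -0.045, "ty": 0, "tz": -0.11, "ax": 0, "ay": 0, "az": 0, "claw": 1},
    {"tx": -0.045, "ty": 0, "tz": -0.11, "ax": 0, "ay": 0, "az": 0, "claw": 1},
    {"tx": -0.045, "ty": 0, "tz": -0.11, "ax": 0, "ay": 0, "az": 0, "claw": 1},
    {"tx": 0.02, "ty": 0.19, "tz": 0, "ax": 0, "ay": 0, "az": 0, "claw": 1},
    {"tx": 0.02, "ty": 0.19, "tz": 0, "ax": 0, "ay": 0, "az": 0, "claw": 1},
    {"tx": 0.02, "ty": 0.19, "tz": 0, "ax": 0, "ay": 0, "az": 0, "claw": 1},
    {"tx": 0.02, "ty": 0.19, "tz": 0, "ax": 0, "ay": 0, "az": 0, "claw": 1},
    {"tx": 0.02, "ty": 0.19, "tz": 0, "ax": 0, "ay": 0, "az": 0, "claw": 1},
    {"tx": 0.02, "ty": 0.19, "tz": 0, "ax": 0, "ay": 0, "az": 0, "claw": 1},
    {"tx": 0.02, "ty": 0.19, "tz": 0, "ax": 0, "ay": 0, "az": 0, "claw": 1},
    {"tx": 0.02, "ty": 0.19, "tz": 0, "ax": 0, "ay": 0, "az": 0, "claw": 1},
    {"tx": 0, "ty": 0, "tz": 0, "ax": 0, "ay": 0, "az": 0, "claw": 1},
  ],
)

```text
time: 32.22
eef_pos: [0.5585, -0.0856, 0.1825]
tcp_rot: [[-0.922, -0.094, 0.375], [-0.09, 0.996, 0.028], [-0.376, -0.008, -0.927]]
force: [0.4, 0.9, -2.9]
gripper_width: 0.244
grasp_force: 99.2
```

```bash
sleep 3; FLIP=1 TILT=22 python3 - <<'E'
from go import *
here()
nav([sc(.01,.12,.10,0),sc(0,.257,.08,-.1),sc(0,.257,.009,-.1)],[10,8,5])
from h import *
save('scene','s5',(150,150,345,310),4)
E
```

```text
t 32.225 scraper in board [ 0.0157 -0.0499  0.0927] yaw 0.011 tilt 0.005 F [ 0.4  0.9 -2.9] grip 99.24990177154541 0.24382946863473529
10 x t [ 0.001  0.17  -0.009] a [-0.    -0.     0.002] mid [0.546 0.016 0.187] q [ 0.31  0.24 -0.6   2.17  0.47  0.43  1.01]
8 x t [0.028 0.178 0.015] a [0.009 0.    0.022] mid [0.524 0.172 0.177] q [-0.18  0.32 -0.45  2.11  0.75  0.53  0.34]
5 x t [0.054 0.    0.132] a [-0.  0.  0.] mid [0.517 0.225 0.127] q [-0.33  0.44 -0.29  2.15  0.99  0.4   0.08]
```

View pics/s5.png

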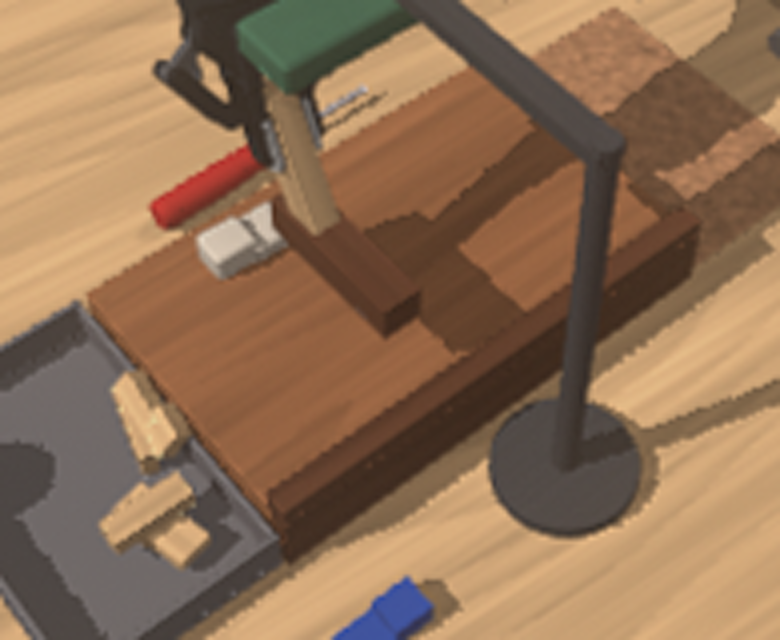

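The crop shows the board clear except the foot at (240,240). All four chips are in the tray: a pair at (150,420) and a crossed pair at (155,520). The scraper now goes back to the mat.

Request:
jog_arm(
  series=[
    {"tx": 0.001, "ty": 0.17, "tz": -0.009, "ax": 0, "ay": 0, "az": 0.002, "claw": 1},
    {"tx": 0.001, "ty": 0.17, "tz": -0.009, "ax": 0, "ay": 0, "az": 0.002, "claw": 1},
    {"tx": 0.001, "ty": 0.17, "tz": -0.009, "ax": 0, "ay": 0, "az": 0.002, "claw": 1},
    {"tx": 0.001, "ty": 0.17, "tz": -0.009, "ax": 0, "ay": 0, "az": 0.002, "claw": 1},
    {"tx": 0.001, "ty": 0.17, "tz": -0.009, "ax": 0, "ay": 0, "az": 0.002, "claw": 1},
    {"tx": 0.001, "ty": 0.17, "tz": -0.009, "ax": 0, "ay": 0, "az": 0.002, "claw": 1},
    {"tx": 0.001, "ty": 0.17, "tz": -0.009, "ax": 0, "ay": 0, "az": 0.002, "claw": 1},
    {"tx": 0.001, "ty": 0.17, "tz": -0.009, "ax": 0, "ay": 0, "az": 0.002, "claw": 1},
    {"tx": 0.001, "ty": 0.17, "tz": -0.009, "ax": 0, "ay": 0, "az": 0.002, "claw": 1},
    {"tx": 0.001, "ty": 0.17, "tz": -0.009, "ax": 0, "ay": 0, "az": 0.002, "claw": 1},
    {"tx": 0.028, "ty": 0.178, "tz": 0.015, "ax": 0.009, "ay": 0, "az": 0.022, "claw": 1},
    {"tx": 0.028, "ty": 0.178, "tz": 0.015, "ax": 0.009, "ay": 0, "az": 0.022, "claw": 1},
    {"tx": 0.028, "ty": 0.178, "tz": 0.015, "ax": 0.009, "ay": 0, "az": 0.022, "claw": 1},
    {"tx": 0.028, "ty": 0.178, "tz": 0.015, "ax": 0.009, "ay": 0, "az": 0.022, "claw": 1},
    {"tx": 0.028, "ty": 0.178, "tz": 0.015, "ax": 0.009, "ay": 0, "az": 0.022, "claw": 1},
    {"tx": 0.028, "ty": 0.178, "tz": 0.015, "ax": 0.009, "ay": 0, "az": 0.022, "claw": 1},
    {"tx": 0.028, "ty": 0.178, "tz": 0.015, "ax": 0.009, "ay": 0, "az": 0.022, "claw": 1},
    {"tx": 0.028, "ty": 0.178, "tz": 0.015, "ax": 0.009, "ay": 0, "az": 0.022, "claw": 1},
    {"tx": 0, "ty": 0, "tz": 0, "ax": 0, "ay": 0, "az": 0, "claw": 1},
  ],
)

```text
time: 34.65
eef_pos: [0.5193, 0.2235, 0.1696]
tcp_rot: [[-0.926, 0.017, 0.376], [0.015, 1.0, -0.009], [-0.377, -0.003, -0.926]]
force: [-0.2, 0.2, -2.4]
gripper_width: 0.246
grasp_force: 99.3
```

```bash
sleep 3; FLIP=1 TILT=22 python3 - <<'E'
from go import *
here()
nav([sc(0,.257,.007,-.1)],[7])
E
```

```text
t 34.65 scraper in board [0.002  0.2555 0.0798] yaw -0.1 tilt 0.001 F [-0.2  0.2 -2.4] grip 99.25253391265869 0.24581086258227375
7 x t [0.042 0.002 0.095] a [-0. -0. -0.] mid [0.518 0.224 0.128] q [-0.29  0.44 -0.35  2.17  1.04  0.41  0.03]
```

Request:
jog_arm(
  series=[
    {"tx": 0.042, "ty": 0.002, "tz": 0.095, "ax": 0, "ay": 0, "az": 0, "claw": 1},
    {"tx": 0.042, "ty": 0.002, "tz": 0.095, "ax": 0, "ay": 0, "az": 0, "claw": 1},
    {"tx": 0.042, "ty": 0.002, "tz": 0.095, "ax": 0, "ay": 0, "az": 0, "claw": 1},
    {"tx": 0.042, "ty": 0.002, "tz": 0.095, "ax": 0, "ay": 0, "az": 0, "claw": 1},
    {"tx": 0.042, "ty": 0.002, "tz": 0.095, "ax": 0, "ay": 0, "az": 0, "claw": 1},
    {"tx": 0.042, "ty": 0.002, "tz": 0.095, "ax": 0, "ay": 0, "az": 0, "claw": 1},
    {"tx": 0.042, "ty": 0.002, "tz": 0.095, "ax": 0, "ay": 0, "az": 0, "claw": 1},
    {"tx": 0, "ty": 0, "tz": 0, "ax": 0, "ay": 0, "az": 0, "claw": 1},
  ],
)

```text
time: 35.65
eef_pos: [0.5164, 0.2218, 0.0955]
tcp_rot: [[-0.927, 0.02, 0.374], [0.017, 1.0, -0.013], [-0.375, -0.006, -0.927]]
force: [-0.8, -0.2, -2.6]
gripper_width: 0.246
grasp_force: 99.3
```

```bash
sleep 3; FLIP=1 TILT=22 python3 - <<'E'
from go import *
here()
nav([sc(0,.257,.0035,-.1)],[2])
E
```

```text
t 35.65 scraper in board [-0.0013  0.2536  0.0057] yaw -0.103 tilt 0.004 F [-0.8 -0.2 -2.6] grip 99.29064631462097 0.24550719333314996
2 x t [0.001 0.015 0.012] a [-0.004 -0.002 -0.002] mid [0.517 0.225 0.093] q [-0.28  0.44 -0.36  2.17  1.07  0.42  0.01]
```

Still about 1.5 mm above the mat. I lower until contact, then open.

Request:
jog_arm(
  series=[
    {"tx": 0.008, "ty": 0, "tz": 0.02, "ax": 0, "ay": 0, "az": 0, "claw": 1},
    {"tx": 0, "ty": 0, "tz": 0, "ax": 0, "ay": 0, "az": 0, "claw": 1},
    {"tx": 0, "ty": 0, "tz": 0, "ax": 0, "ay": 0, "az": 0, "claw": 1},
  ],
)

```text
time: 36.02
eef_pos: [0.5175, 0.223, 0.0952]
tcp_rot: [[-0.926, 0.02, 0.377], [0.017, 1.0, -0.011], [-0.377, -0.004, -0.926]]
force: [-0.2, -0.5, -2.2]
gripper_width: 0.247
grasp_force: 99.3
```

Request:
jog_arm(
  series=[
    {"tx": 0.008, "ty": 0, "tz": 0.02, "ax": 0, "ay": 0, "az": 0, "claw": 1},
    {"tx": 0, "ty": 0, "tz": 0, "ax": 0, "ay": 0, "az": 0, "claw": 1},
    {"tx": 0, "ty": 0, "tz": 0, "ax": 0, "ay": 0, "az": 0, "claw": 1},
  ],
)

```text
time: 36.4
eef_pos: [0.5176, 0.2232, 0.0937]
tcp_rot: [[-0.925, 0.02, 0.378], [0.017, 1.0, -0.011], [-0.378, -0.004, -0.926]]
force: [-4.1, -0.9, 7.0]
gripper_width: 0.248
grasp_force: 100.6
```

Contact: the force swung to +7 N at the same height as the original grasp. I open, then retreat along the handle.

Request:
jog_arm(
  series=[
    {"tx": 0, "ty": 0, "tz": 0, "ax": 0, "ay": 0, "az": 0, "claw": 0.4},
    {"tx": 0, "ty": 0, "tz": 0, "ax": 0, "ay": 0, "az": 0, "claw": -0.2},
    {"tx": 0, "ty": 0, "tz": 0, "ax": 0, "ay": 0, "az": 0, "claw": -0.6},
    {"tx": 0, "ty": 0, "tz": 0, "ax": 0, "ay": 0, "az": 0, "claw": -0.6},
    {"tx": 0, "ty": 0, "tz": -0.1, "ax": 0, "ay": 0, "az": 0, "claw": -0.6},
    {"tx": 0, "ty": 0, "tz": -0.2, "ax": 0, "ay": 0, "az": 0, "claw": -0.6},
    {"tx": 0, "ty": 0, "tz": -0.25, "ax": 0, "ay": 0, "az": 0, "claw": -0.6},
    {"tx": 0, "ty": 0, "tz": -0.25, "ax": 0, "ay": 0, "az": 0, "claw": -0.6},
    {"tx": 0, "ty": 0, "tz": -0.25, "ax": 0, "ay": 0, "az": 0, "claw": -0.6},
    {"tx": 0, "ty": 0, "tz": -0.25, "ax": 0, "ay": 0, "az": 0, "claw": -0.6},
    {"tx": 0, "ty": 0, "tz": 0, "ax": 0, "ay": 0, "az": 0, "claw": -0.6},
    {"tx": 0, "ty": 0, "tz": 0, "ax": 0, "ay": 0, "az": 0, "claw": -0.6},
  ],
)

```text
time: 37.9
eef_pos: [0.4682, 0.224, 0.213]
tcp_rot: [[-0.926, 0.02, 0.377], [0.017, 1.0, -0.012], [-0.377, -0.004, -0.926]]
force: [-1.0, -0.1, -0.8]
gripper_width: 0.8
grasp_force: 0.0
```

```bash
sleep 3; FLIP=1 TILT=22 python3 - <<'E'
from blobs import *
s=read_state();print(s['time'],s['eef_pos'],s['force'],s['gripper_width'],s['grasp_force'])
np.savez('pics/w9p',p=s['eef_pos'],R=s['tcp_rot']);save('wrist','w9')
im=np.load('pics/w9.npy').astype(int)
# predicted scraper outline: sample dark block / light handle colours
C=sc(0,.254,.004,-.1)@A; pr=lambda X:proj('w9',C[:3,:3]@np.array(X)+C[:3,3]).round().astype(int)
for n,X in(('block near',(-.055,0,.03)),('block far',(.05,0,.03)),('mid',(0.02,0,.03)),('out far',(.075,0,0)),('outL',(.03,.03,0)),('outR',(.03,-.03,0)),('handle end',(hx_:=-.03-.423*.095,0,.116)),('left of end',(hx_,.02,.116)),('right of end',(hx_,-.02,.116))):
    u,v=pr(X);print(n,(u,v),im[v,u] if 0<=v<384 and 0<=u<512 else None)
E
```

```text
37.9 [0.46823065 0.22399226 0.21301213] [-0.97083906 -0.12977031 -0.82718285] 0.8001914889677646 0.0
block near (np.int64(256), np.int64(160)) [70 39 25]
block far (np.int64(256), np.int64(232)) [69 39 25]
mid (np.int64(256), np.int64(214)) [199 156 105]
out far (np.int64(256), np.int64(229)) [69 40 25]
outL (np.int64(280), np.int64(204)) [75 49 32]
outR (np.int64(233), np.int64(204)) [84 55 35]
handle end (np.int64(256), np.int64(201)) [167 128  85]
left of end (np.int64(281), np.int64(201)) [79 51 34]
right of end (np.int64(230), np.int64(201)) [97 65 43]
```

The scraper stands upright where predicted, about 4 mm from the mat's centre, and the hand is clear. I hand the job in.

```bash
python3 -c "
from rig import order
print(order.finish_job())"
```

```text
the job is handed in; nothing more can be done
None
```

The job is handed in at about 38 s: all four chips are in the tray, the scraper is upright on its mat about 4 mm from the centre, and the foot stayed in place; no verdict came back.

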